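Close down the gluing corner: warmer off, pot covered, tins hung on S-hooks

ROBOT

A 6-joint arm with a two-finger parallel gripper is mounted at the origin on the work surface. World frame = base frame: x ahead of the robot, y to its left, z up, the work surface at z = 0. Lengths are in m, angles in rad, forces in N, time in s.
With the tool pointing down it reaches from about 0.325 to 0.9 m from the base axis. Payload 3.5 kg.
Tool frame: the origin (TCP) lies between the finger pads, 19 mm behind the fingertips; this is the grasp point; z points along the fingers, y is the direction in which the jaws open and shut (so a half turn about z gives the same grasp; the last joint's range is limited). The gripper opens to 85 mm and grips with 20 to 120 N. Pads are 22 mm wide; open, the fingers measure 114 mm over their backs; the gripper's body (76 mm by 85 mm) begins 54 mm behind the grasp point. The pads swing forward as they close: fully open they stand 13 mm farther back than shut.
Start: joints at [1.016, 0.276, -0.026, 1.268, 0, 1.467], TCP at [0.273, 0.562, 0.25] pointing down, gripper open.
Joint ranges: [-3.12, 3.12], [-0.85, 1.88], [-1.08, 1.24], [-1.95, 2.15], [-1.57, 1.53], [-3.14, 3.14]. Speed limits (rad/s): [2.57, 2.57, 3.14, 3.14, 3.14, 3.14].

INTERFACE

Orientations are given as a rotation vector (axis times angle).
In Python, from plant import env, planner, optics, recognise, masks_of, mark_of gives the robot as it stands. Calls block until the motion is done:
- env.move_to(position, orientation): joint-space move of the TCP to a pose.
- env.move_linear(position, frame=None, max_speed=0.15): straight line of the TCP; frame=None keeps the orientation; max_speed is the mean speed in m/s.
- env.movej(angles): joint-space move.
- env.command_gripper(opening): finger opening in m; the grip force is fixed at half the most; returns when the fingers have stopped.
- env.wait(seconds).
- planner.inverse_kinematics(position, orientation): joint angles nearest the present ones, or None.
- optics.camera(name): name is "scene" or "top" or "wrist"; returns the picture (400x640x3 uint8, red, green, blue); there is no depth.
- optics.camera_model(name): a dict with "fx", "fy", "cx", "cy" (pixels), "position" and "attitude" of the camera in the world. Camera axes: x right, y down, z forward; pixel columns grow to the right and rows downward; lengths in m; the calibration is good to about 2 mm. A picture is of the moment at which its call begins: read the wrist's pose just before it. camera_model takes no time and is no camera call; for the wrist camera it gives the pose at the moment of the call.
A pose or a line that the arm cannot do raises env.MotionError and nothing moves.
- env.hand_in(): hands the job in, once; it reports no verdict.
Trained networks look in the newest picture that a camera, given by its name, has taken for a name from the list of things; names that differ only in an ending like _2 or _b are one class to them, and where a whole thing is asked for, a point or a joint stands for the part that bears it (a point fixed in the world has none). Each returns a list of dicts, best first, with "confidence" (0 to 1); they miss things now and then, are a little off and sometimes report something else, mostly with a low value. They report only what shows in the picture. A call takes as long as a camera call. They do not tell look-alikes from the thing itself.
- recognise(target, camera): "extent" ([left, top, width, height] in pixels, round what is visible of it).
- masks_of(target, camera): "pixels" (400x640 bool, what is visible of it) and "extent" ([left, top, width, height] in pixels, round what is visible of it).
- mark_of(target, camera): "at" ([column, row] in pixels: a listed point, or the origin of a listed thing).
Readings, each from a call of its own:
- env.get_clock(): time.
- env.get_joint_pos(): joint angles.
- env.get_qd(): joint speeds.
- env.get_tau(): joint torques, N m.
- env.get_eef_pos(): TCP position.
- env.get_ee_rot(): TCP orientation.
- env.get_force(): force on the tool from outside, world axes, zero at the start.
- env.get_wrist_torque(): the same for the moment, N m.
- env.get_width(): finger opening in m.
Only numpy, scipy, OpenCV 4.12 (cv2) and the standard library are available. Lean on these libraries where they do the work, as an engineer would, in place of code of your own. Each camera call takes 0.05 s, during which the arm holds its last target.

TASK

The glue-up is finished, so close down this corner of the bench: turn the glue warmer's dial fully anticlockwise to its off stop, put the lid squarely on the glue pot, and hang every tin of wooden joinery bits from the steel rail, each by its bail in the lower curl of an S-hook of its own (take the spare S-hooks from the tote's handle and hook them over the rail). Keep the tins upright so nothing spills, leave the chisel, the offcut and the sanding block where they are, and let the tins settle before you finish.

Things in the scene. Friction and masses are not known exactly. Their poses are not given: they have to be found in the camera images.
- rail: Fixed level round steel bar, 12 mm thick, 380 mm long in the clear, between two wooden posts (32 x 30 mm, 350 mm tall, feet 90 mm deep). Origin on the bar's axis, midway, 330 mm above the bench; y along the bar, z up, -x towards the robot. A board 50 mm high joins the feet. Hooks 105 mm or more apart, within 130 mm of the middle, leave room for gripper and tins.
- tote: Fixed plywood carrying tote: tray 140 (x) x 224 (y) mm, sides 82 mm high, two end boards (56 mm wide at the top, 235 mm high) bearing a dowel handle 16 mm thick along y, its axis 215 mm above the origin (centre of the underside). The spare S-hooks hang on the handle, about 55 mm apart.
- hook0: One of three identical steel S-hooks (90 g): 8 mm round rod bent in its x-z plane, 134 mm tall, 44 mm wide, 8 mm thick in y. Origin at the middle. Upper curl: centreline radius 18 mm about (0, 0, +45 mm); the rod is upright at x = -18, z = +45 mm, goes over the top and ends at x = +18, z = +45 mm. Lower curl: the same turned half round about y, open on the -x side, ending at x = -18, z = -45 mm.
- hook1: S-hook like hook0. All start hanging by the upper curl on the tote's handle (its axis at z = +51 mm of the hook), hook x about along the tote's x. To unhook, lift 35 mm, then draw towards its -x; hooking on is the reverse. It can be gripped across its thickness from straight above by the upright rod, TCP at x = -25, z = +45 mm, clear of handle or rail.
- hook2: S-hook like hook0. Hung on the rail, the rail's axis lies at z = +53 mm of the hook (0 mm in x) and, with its x along the rail's x, the lower curl opens to the robot's side. A tin's bail resting in the lower curl has its axis at x = 0, z = -56 mm of the hook; to go in over the rod's end it must come from -x with its axis between z = -33 and -20 mm.
- tin0: Long open metal tin of wooden joinery bits (130 to 250 g), 165 (x) x 50 (y) x 45 mm high, with a stiff upright wire bail (6 mm wire, does not fold) across its middle in the y-z plane: legs flush with the sides, level top bar 26 mm long along y, axis 140 mm above the underside. Origin at the centre of the underside. There are two or three tins; an absent one reads None.
- tin0_bail (a point): Middle of the top bar of tin0's bail, 140 mm above its underside.
- tin1: Long open metal tin of wooden joinery bits (130 to 250 g), 165 (x) x 50 (y) x 45 mm high, with a stiff upright wire bail (6 mm wire, does not fold) across its middle in the y-z plane: legs flush with the sides, level top bar 26 mm long along y, axis 140 mm above the underside. Origin at the centre of the underside. There are two or three tins; an absent one reads None.
- tin1_bail (a point): Middle of the top bar of tin1's bail, 140 mm above its underside.
- tin2: Long open metal tin of wooden joinery bits (130 to 250 g), 165 (x) x 50 (y) x 45 mm high, with a stiff upright wire bail (6 mm wire, does not fold) across its middle in the y-z plane: legs flush with the sides, level top bar 26 mm long along y, axis 140 mm above the underside. Origin at the centre of the underside. There are two or three tins; an absent one reads None.
- tin2_bail (a point): Middle of the top bar of tin2's bail, 140 mm above its underside.
- warmer: Electric glue warmer: fixed grey base 220 (x) x 130 (y) x 70 mm high, origin at the centre of its underside. The dial is on its deck at x = -72 mm; at x = +42 mm stands the open aluminium glue pot, 80 mm across outside, 72 mm inside, rim 145 mm above the bench.
- pot_mouth (a point): Centre of the pot's mouth, level with its rim; fixed to the warmer, z up.
- dial (a joint): Angle of the warmer's dial: 0 = off, the anticlockwise end stop; grows clockwise seen from above, up to 4.2 rad. It stays where it is left (friction 0.04 N m).
- dial_grip (a point): On the dial's upright axis, 107 mm above the bench: middle of its black bar grip, 42 mm long, 14 mm thick, 32 mm high (top 7 mm above this point), on a 44 mm round skirt. The point turns with the dial: the bar lies along its x, which at dial 0 is the warmer's x. A white mark is on the bar's -x end.
- lid: The pot's lid (140 g): aluminium disc 84 mm across with a plug 64 mm across, 8 mm deep, under it that drops into the pot's mouth, and an upright wooden knob on top, 30 mm in diameter, from 13 to 49 mm above the origin. Origin at the centre of the plug's underside; it lies right way up on the bench. On the pot the origin is 8 mm below the rim.
- chisel: Bystander, loose on the bench: chisel, 240 mm long, 24 mm thick, lying near the foot of the rail. Origin at its underside.
- offcut: Bystander, loose on the bench: dark wood offcut, 50 x 40 x 20 mm. Origin at its underside.
- sanding_block: Bystander, loose on the bench: cork block, 80 x 50 x 30 mm. Origin at its underside.
Not all that is in view belongs to the job. Leave any blue or pink look-alike of the lid alone.

How it is judged:
At the end, for the whole second after the job is handed in: Dial within 0.06 rad of off; lid level and down in the pot's mouth, centred within 10 mm; every tin hangs by its bail (12 mm from its bottom) in the lower curl of its own S-hook, which hangs on the rail (15 mm) between the posts; tins over 5 cm apart, within 0.2 rad of upright, slower than 15 cm/s (value of joint dial below 0.06 rad and horizontal distance between lid and pot_mouth below 0.01 m and z of lid in the frame of pot_mouth between -0.013 and -0.003 m and angle between lid's own z axis and vertical below 0.06 rad and ((x of tin0_bail in the frame of hook0 between -0.012 and 0.012 m and y of tin0_bail in the frame of hook0 between -0.012 and 0.012 m and z of tin0_bail in the frame of hook0 between -0.068 and -0.044 m and x of hook0 in the frame of rail between -0.015 and 0.015 m and z of hook0 in the frame of rail between -0.063 and -0.043 m and y of hook0 in the frame of rail between -0.185 and 0.185 m) or (x of tin0_bail in the frame of hook1 between -0.012 and 0.012 m and y of tin0_bail in the frame of hook1 between -0.012 and 0.012 m and z of tin0_bail in the frame of hook1 between -0.068 and -0.044 m and x of hook1 in the frame of rail between -0.015 and 0.015 m and z of hook1 in the frame of rail between -0.063 and -0.043 m and y of hook1 in the frame of rail between -0.185 and 0.185 m) or (x of tin0_bail in the frame of hook2 between -0.012 and 0.012 m and y of tin0_bail in the frame of hook2 between -0.012 and 0.012 m and z of tin0_bail in the frame of hook2 between -0.068 and -0.044 m and x of hook2 in the frame of rail between -0.015 and 0.015 m and z of hook2 in the frame of rail between -0.063 and -0.043 m and y of hook2 in the frame of rail between -0.185 and 0.185 m)) and angle between each of tin0, tin1, tin2's own z axis and vertical below 0.2 rad and height (world z) of each of tin0, tin1, tin2 above 0.04 m and linear speed of each of tin0, tin1, tin2 below 0.15 m/s and ((x of tin1_bail in the frame of hook0 between -0.012 and 0.012 m and y of tin1_bail in the frame of hook0 between -0.012 and 0.012 m and z of tin1_bail in the frame of hook0 between -0.068 and -0.044 m and x of hook0 in the frame of rail between -0.015 and 0.015 m and z of hook0 in the frame of rail between -0.063 and -0.043 m and y of hook0 in the frame of rail between -0.185 and 0.185 m) or (x of tin1_bail in the frame of hook1 between -0.012 and 0.012 m and y of tin1_bail in the frame of hook1 between -0.012 and 0.012 m and z of tin1_bail in the frame of hook1 between -0.068 and -0.044 m and x of hook1 in the frame of rail between -0.015 and 0.015 m and z of hook1 in the frame of rail between -0.063 and -0.043 m and y of hook1 in the frame of rail between -0.185 and 0.185 m) or (x of tin1_bail in the frame of hook2 between -0.012 and 0.012 m and y of tin1_bail in the frame of hook2 between -0.012 and 0.012 m and z of tin1_bail in the frame of hook2 between -0.068 and -0.044 m and x of hook2 in the frame of rail between -0.015 and 0.015 m and z of hook2 in the frame of rail between -0.063 and -0.043 m and y of hook2 in the frame of rail between -0.185 and 0.185 m)) and ((x of tin2_bail in the frame of hook0 between -0.012 and 0.012 m and y of tin2_bail in the frame of hook0 between -0.012 and 0.012 m and z of tin2_bail in the frame of hook0 between -0.068 and -0.044 m and x of hook0 in the frame of rail between -0.015 and 0.015 m and z of hook0 in the frame of rail between -0.063 and -0.043 m and y of hook0 in the frame of rail between -0.185 and 0.185 m) or (x of tin2_bail in the frame of hook1 between -0.012 and 0.012 m and y of tin2_bail in the frame of hook1 between -0.012 and 0.012 m and z of tin2_bail in the frame of hook1 between -0.068 and -0.044 m and x of hook1 in the frame of rail between -0.015 and 0.015 m and z of hook1 in the frame of rail between -0.063 and -0.043 m and y of hook1 in the frame of rail between -0.185 and 0.185 m) or (x of tin2_bail in the frame of hook2 between -0.012 and 0.012 m and y of tin2_bail in the frame of hook2 between -0.012 and 0.012 m and z of tin2_bail in the frame of hook2 between -0.068 and -0.044 m and x of hook2 in the frame of rail between -0.015 and 0.015 m and z of hook2 in the frame of rail between -0.063 and -0.043 m and y of hook2 in the frame of rail between -0.185 and 0.185 m)) and distance between each of tin1_bail, tin2_bail and tin0_bail above 0.05 m and distance between tin2_bail and tin1_bail above 0.05 m); the robot touches nothing.
It fails at once if a bystander on the bench is moved more than 3 cm (distance of any of chisel, offcut, sanding_block from where it was at the start of the episode above 0.03 m).
It fails at once if a tin is tipped more than 45 degrees, spilling what is in it (angle between any of tin0, tin1, tin2's own z axis and vertical above 0.785 rad).
Of tin0, tin1, tin2 only 2 to 3 are there at a start; the rules pass over those that are not, and their reading is None.
At some moment in a run one of lid, tin0, tin1, tin2 may be knocked a few centimetres aside while the robot is not near it.
It also fails if it takes over 210 s, if anything falls off the work surface, if the arm or the gripper's body presses on something with over 40 N, if the wrist force passes 120 N, or if a joint passes its speed limit or range.

## Working session

There is one attempt and no reset: what is moved stays moved. The work goes in short steps, each a Python script; the robot and the scene stay as the last script left them, time stands still between calls to the robot, and variables do not carry over. Pictures are saved under pics/ and viewed, and the job is handed in when it is done.

```bash
ls; mkdir -p pics
python3 - <<'E'
from plant import env, planner, optics, recognise, masks_of, mark_of
import cv2
print(env.get_clock())
for n in ["scene","top","wrist"]:
    m=optics.camera_model(n); print(n,m)
    im=optics.camera(n); cv2.imwrite(f"pics/{n}0.png",im[:,:,::-1])
print(env.get_ee_rot(),env.get_force())
E
```

```text
pics
0.0
scene {'fx': 414.91588648466137, 'fy': 414.91588648466137, 'cx': 315.3362532368544, 'cy': 200.49961428006804, 'position': array([1.05833858, 0.45016408, 0.9792515 ]), 'attitude': array([-1.16021816, -2.4384834 ,  0.914359  ])}
top {'fx': 500.0116025822043, 'fy': 500.0116025822043, 'cx': 321.58453110453104, 'cy': 205.13839039423138, 'position': array([0.25106726, 0.01842779, 1.60066917]), 'attitude': array([-2.12468183,  2.11568142, -0.18974855])}
wrist {'fx': 325.5470689696632, 'fy': 325.5470689696632, 'cx': 318.7189193515112, 'cy': 197.5671911101989, 'position': array([0.20549927, 0.59571289, 0.37234013]), 'attitude': array([2.43634212, 1.52789238, 0.23128929])}
[-7.03548273e-01 -3.06122027e+00  2.59863854e-03] [ 0.67836358  0.12588653 -0.35125416]
```

View pics/scene0.png

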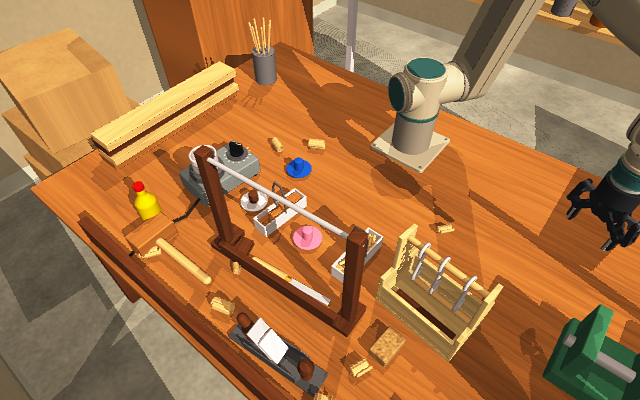

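View pics/top0.png

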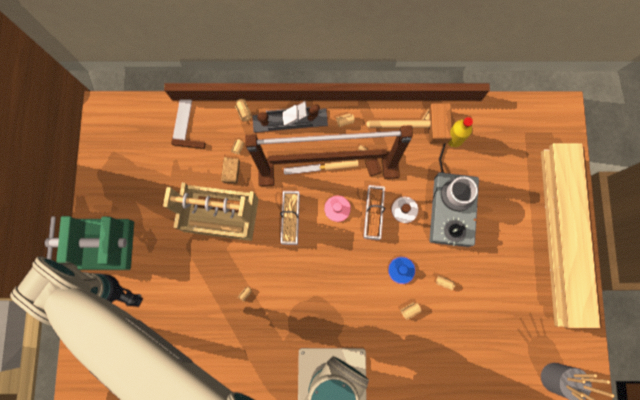

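View pics/wrist0.png

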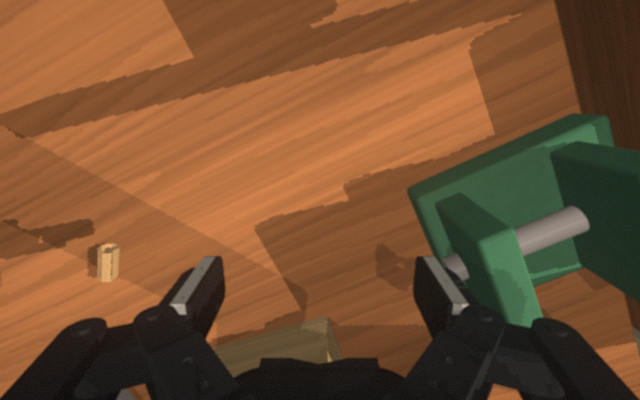

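The lid candidates in the top picture are the plain aluminium disc (405,209), the pink one (338,208) and the blue one (401,270). I choose the aluminium one. Two tins show, at top (290,218) and (374,212). The dial is at (455,229), the pot at (461,192), the hooks hang on the tote at about (212,205), and the rail runs from (250,139) to (410,134).

```bash
cat > h.py <<'E'
from plant import env, planner, optics, recognise, masks_of, mark_of
import numpy as np, cv2
from scipy.spatial.transform import Rotation as R
def ray(px,m):
    d=np.array([(px[0]-m['cx'])/m['fx'],(px[1]-m['cy'])/m['fy'],1.])
    d=R.from_rotvec(m['attitude']).apply(d); return np.array(m['position']),d/np.linalg.norm(d)
def onz(px,m,z):
    p,d=ray(px,m); return p+d*(z-p[2])/d[2]
def proj(P,m):
    c=R.from_rotvec(m['attitude']).inv().apply(np.atleast_2d(P)-m['position'])
    return np.c_[m['fx']*c[:,0]/c[:,2]+m['cx'],m['fy']*c[:,1]/c[:,2]+m['cy']]
def tri(obs):
    A=np.zeros((3,3));b=np.zeros(3)
    for px,m in obs:
        p,d=ray(px,m);Q=np.eye(3)-np.outer(d,d);A+=Q;b+=Q@p
    X=np.linalg.solve(A,b)
    return X,[np.round(proj(X,m)[0]-px,1) for px,m in obs]
def snap(n,name=None,s=None):
    m=optics.camera_model(n);im=optics.camera(n)
    if name: cv2.imwrite(f'pics/{name}.png',im[:,:,::-1])
    return m,im
def down(yaw):
    """tool down; tool y axis (jaw direction) at angle yaw from world y."""
    # tool x = (-... ) base: Rx(pi) : x->x, y->-y, z->-z ; rotate about world z
    return (R.from_euler('z',yaw)*R.from_euler('x',np.pi)).as_rotvec()
E
python3 - <<'E'
from h import *
M={}
for n in ["scene","top"]: M[n],_=snap(n)
Z=dict(rail=.33,tote=0,hook0=.21,tin0=0,tin0_bail=.14,warmer=0,pot_mouth=.145,dial_grip=.107,lid=0,chisel=0,offcut=0,sanding_block=0)
for t in Z:
    for n in M:
        r=mark_of(t,n)
        print(t,n,[(np.round(q['at']).astype(int).tolist(),round(q['confidence'],2),np.round(onz(q['at'],M[n],Z[t]),3).tolist()[:2]) for q in r])
E
```

```text
rail scene [([275, 195], 0.58, [0.671, 0.015])]
rail top [([329, 138], 0.68, [0.673, 0.011])]
tote scene [([429, 311], 0.94, [0.515, 0.364]), ([231, 144], 0.34, [0.394, -0.495])]
tote top [([224, 212], 0.79, [0.531, 0.351]), ([455, 228], 0.31, [0.481, -0.399])]
hook0 scene [([416, 262], 0.79, [0.549, 0.305]), ([438, 276], 0.66, [0.55, 0.359]), ([463, 293], 0.51, [0.554, 0.416])]
hook0 top [([190, 202], 0.65, [0.521, 0.403]), ([228, 208], 0.52, [0.504, 0.295]), ([211, 203], 0.49, [0.518, 0.344])]
tin0 scene [([357, 260], 0.65, [0.506, 0.133]), ([281, 217], 0.6, [0.526, -0.133]), ([233, 144], 0.24, [0.389, -0.492])]
tin0 top [([372, 215], 0.59, [0.52, -0.132]), ([287, 220], 0.55, [0.502, 0.144])]
tin0_bail scene [([357, 230], 0.77, [0.513, 0.127])]
tin0_bail top [([287, 207], 0.55, [0.521, 0.134])]
warmer scene [([225, 181], 0.7, [0.53, -0.377])]
warmer top [([450, 211], 0.77, [0.534, -0.387]), ([190, 206], 0.45, [0.549, 0.462]), ([290, 221], 0.38, [0.501, 0.135])]
pot_mouth scene [([199, 152], 0.73, [0.575, -0.404])]
pot_mouth top [([463, 188], 0.69, [0.58, -0.39])]
dial_grip scene [(
[... 185 characters left out ...]
0.66, [0.673, 0.029]), ([302, 172], 0.65, [0.344, -0.207])]
lid top [([401, 270], 0.95, [0.345, -0.223]), ([338, 209], 0.92, [0.54, -0.021]), ([406, 213], 0.74, [0.528, -0.242])]
chisel scene [([290, 280], 0.7, [0.67, 0.032])]
chisel top [([321, 168], 0.88, [0.677, 0.035]), ([231, 208], 0.62, [0.543, 0.328])]
offcut scene [([243, 250], 0.59, [0.682, -0.136]), ([276, 185], 0.45, [0.439, -0.234]), ([280, 219], 0.19, [0.534, -0.131])]
offcut top [([374, 167], 0.73, [0.681, -0.142]), ([224, 208], 0.66, [0.541, 0.35]), ([288, 218], 0.18, [0.51, 0.14])]
sanding_block scene [([385, 347], 0.58, [0.664, 0.328])]
sanding_block top [([230, 170], 0.74, [0.669, 0.335]), ([190, 202], 0.22, [0.56, 0.463])]
```

Run:
```python
from h import *
def horiz(yaw,pitch): # tool z tilted 'pitch' from down toward heading yaw, x_tool up
    zt=np.array([np.sin(pitch),0,-np.cos(pitch)]); xt=np.array([np.cos(pitch),0,np.sin(pitch)])
    yt=np.cross(zt,xt); m=np.c_[xt,yt,zt]
    return (R.from_euler('z',yaw)*R.from_matrix(m)).as_rotvec()
def horizb(yaw,pitch):
    return (R.from_rotvec(horiz(yaw,pitch))*R.from_euler('z',np.pi)).as_rotvec()
for p in [(.51,.133,.13),(.53,-.132,.13),(.66,.11,.24),(.66,-.09,.22),(.6,-.09,.25)]:
  for pit in [60,70,80,90]:
    for f in (horiz,horizb):
      q=planner.inverse_kinematics(np.array(p),f(0,np.radians(pit)))
      print(p,pit,f.__name__,None if q is None else np.round(q,2))
for p in [(.463,-.38,.107),(.53,-.235,.04),(.52,.4,.21),(.65,.11,.33),(.65,-.09,.33),(.55,-.38,.4)]:
  for y in [0,45,90,135,180,-90,-45]:
    q=planner.inverse_kinematics(np.array(p),down(np.radians(y)))
    print(p,y,None if q is None else np.round(q,2))
```

```text
(0.51, 0.133, 0.13) 60 horiz None
(0.51, 0.133, 0.13) 60 horizb None
(0.51, 0.133, 0.13) 70 horiz None
(0.51, 0.133, 0.13) 70 horizb None
(0.51, 0.133, 0.13) 80 horiz None
(0.51, 0.133, 0.13) 80 horizb None
(0.51, 0.133, 0.13) 90 horiz None
(0.51, 0.133, 0.13) 90 horizb None
(0.53, -0.132, 0.13) 60 horiz None
(0.53, -0.132, 0.13) 60 horizb None
(0.53, -0.132, 0.13) 70 horiz None
(0.53, -0.132, 0.13) 70 horizb None
(0.53, -0.132, 0.13) 80 horiz None
(0.53, -0.132, 0.13) 80 horizb None
(0.53, -0.132, 0.13) 90 horiz None
(0.53, -0.132, 0.13) 90 horizb None
(0.66, 0.11, 0.24) 60 horiz [ 0.11  0.   -0.82 -0.3  -0.09 -3.09]
(0.66, 0.11, 0.24) 60 horizb [ 0.11  0.   -0.82 -0.3  -0.09  0.05]
(0.66, 0.11, 0.24) 70 horiz [ 0.11  0.08 -0.93 -0.66 -0.1  -3.1 ]
(0.66, 0.11, 0.24) 70 horizb [ 0.11  0.08 -0.93 -0.66 -0.1   0.04]
(0.66, 0.11, 0.24) 80 horiz [ 0.11  0.23 -1.   -1.06 -0.11 -3.12]
(0.66, 0.11, 0.24) 80 horizb [ 0.11  0.23 -1.   -1.06 -0.11  0.02]
(0.66, 0.11, 0.24) 90 horiz [ 0.12  0.44 -1.03 -1.47 -0.12 -3.14]
(0.66, 0.11, 0.24) 90 horizb [ 0.12  0.44 -1.03 -1.47 -0.12  0.  ]
(0.66, -
[... 2780 characters left out ...]
0.31  0.18  1.44  0.    1.33]
(0.65, -0.09, 0.33) 135 [-0.24  0.31  0.18  1.44  0.    0.55]
(0.65, -0.09, 0.33) 180 [-0.24  0.31  0.18  1.44  0.   -0.24]
(0.65, -0.09, 0.33) -90 [-0.24  0.31  0.18  1.44  0.   -1.81]
(0.65, -0.09, 0.33) -45 [-0.24  0.31  0.18  1.44  0.   -2.59]
(0.55, -0.38, 0.4) 0 [-0.7   0.33  0.35  1.59  0.    2.44]
(0.55, -0.38, 0.4) 45 [-0.7   0.33  0.35  1.59  0.    1.65]
(0.55, -0.38, 0.4) 90 [-0.7   0.33  0.35  1.59  0.    0.87]
(0.55, -0.38, 0.4) 135 [-0.7   0.33  0.35  1.59  0.    0.08]
(0.55, -0.38, 0.4) 180 [-0.7   0.33  0.35  1.59  0.   -0.7 ]
(0.55, -0.38, 0.4) -90 [-0.7   0.33  0.35  1.59  0.   -2.27]
(0.55, -0.38, 0.4) -45 [-0.7   0.33  0.35  1.59  0.   -3.06]
```

Run:
```python
import cv2
a=cv2.imread('pics/top0.png');s=cv2.imread('pics/scene0.png')
cv2.imwrite('pics/c1.png',cv2.resize(a[120:270,270:490],(790,539),interpolation=cv2.INTER_CUBIC))
cv2.imwrite('pics/c2.png',cv2.resize(s[120:290,180:400],(770,595),interpolation=cv2.INTER_CUBIC))
```

```text
(no output)
```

View pics/c1.png

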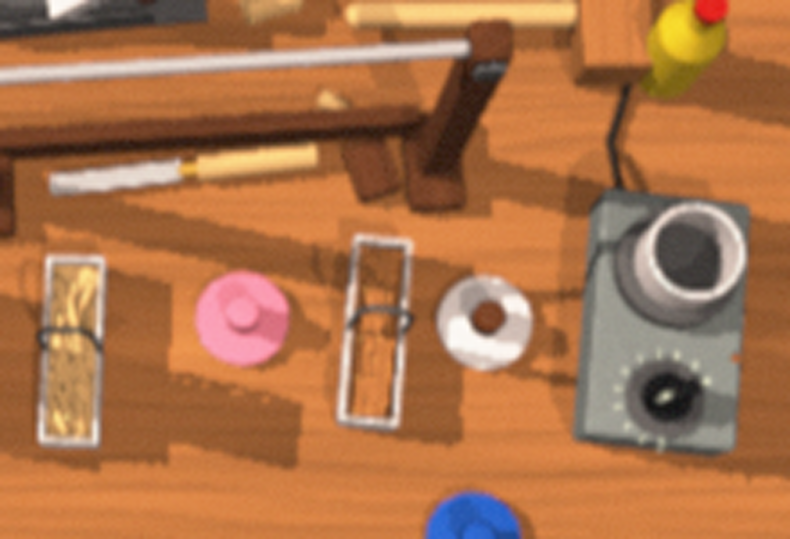

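View pics/c2.png

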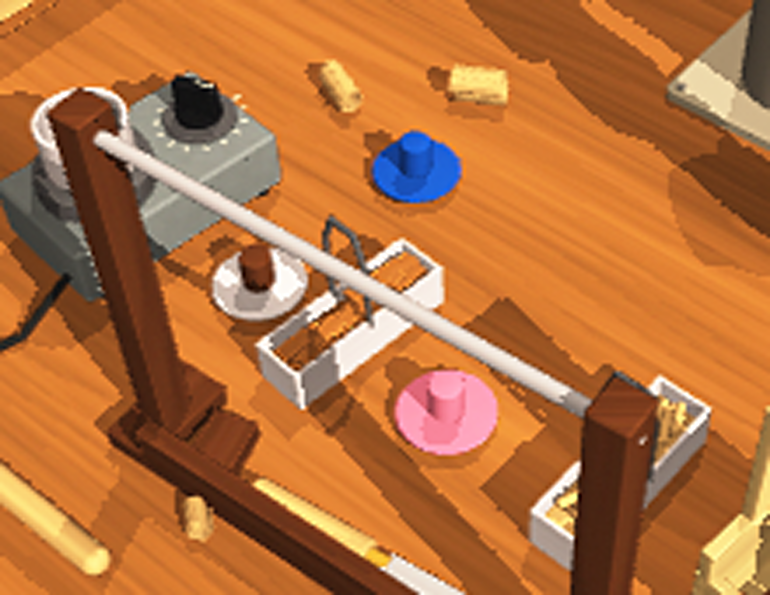

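The aluminium disc with the brown wooden knob is the lid, at crop (487,320), which is top (405,209). The pink and blue ones are look-alikes. The dial's bar lies diagonally and its pale mark isn't clear, so I'll look with the wrist camera.

```bash
cat >> h.py <<'E'
def tilt(yaw,pitch):
    """tool z leaning 'pitch' from down towards heading yaw, jaws across heading, camera on the robot side"""
    zt=np.array([np.sin(pitch),0,-np.cos(pitch)]); xt=np.array([-np.cos(pitch),0,-np.sin(pitch)])
    return (R.from_euler('z',yaw)*R.from_matrix(np.c_[xt,np.cross(zt,xt),zt])).as_rotvec()
E
python3 - <<'E'
from h import *
for p in [(.475,.133,.028),(.485,-.132,.028),(.635,.11,.11),(.635,-.09,.14)]:
  for pit in [15,20,30,40]:
      q=planner.inverse_kinematics(np.array(p),tilt(0,np.radians(pit)))
      print(p,pit,None if q is None else np.round(q,2))
p=env.get_eef_pos(); env.move_linear(np.array([p[0],p[1],.45]))
env.move_to(np.array([.47,-.36,.40]),tilt(0,0))
M={}
for n in ("wrist","top","scene"): M[n],_=snap(n,n+'1')
print(env.get_eef_pos(),env.get_clock(), R.from_rotvec(M['wrist']['attitude']).as_matrix(), M['wrist']['position'])
for t in ("dial_grip","pot_mouth","lid"):
  for q in mark_of(t,'wrist'): print(t,np.round(q['at']),q['confidence'],onz(q['at'],M['wrist'],dict(dial_grip=.107,pot_mouth=.145,lid=.0)[t]))
E
```

```text
(0.475, 0.133, 0.028) 15 [ 0.17  0.16 -0.76  0.39 -0.04  0.16]
(0.475, 0.133, 0.028) 20 [ 0.17  0.13 -0.83  0.27 -0.06  0.16]
(0.475, 0.133, 0.028) 30 [ 0.2   0.11 -0.96 -0.01 -0.1   0.17]
(0.475, 0.133, 0.028) 40 None
(0.485, -0.132, 0.028) 15 [-0.46  0.17 -0.74  0.42  0.11 -0.44]
(0.485, -0.132, 0.028) 20 [-0.48  0.15 -0.8   0.31  0.16 -0.46]
(0.485, -0.132, 0.028) 30 [-0.54  0.12 -0.93  0.06  0.26 -0.47]
(0.485, -0.132, 0.028) 40 [-0.6   0.15 -1.05 -0.23  0.37 -0.48]
(0.635, 0.11, 0.11) 15 [ 0.08  0.27 -0.38  0.66 -0.02  0.08]
(0.635, 0.11, 0.11) 20 [ 0.08  0.23 -0.46  0.53 -0.03  0.08]
(0.635, 0.11, 0.11) 30 [ 0.09  0.18 -0.6   0.27 -0.05  0.08]
(0.635, 0.11, 0.11) 40 [ 0.1   0.16 -0.74 -0.02 -0.06  0.08]
(0.635, -0.09, 0.14) 15 [-0.27  0.23 -0.36  0.73  0.07 -0.26]
(0.635, -0.09, 0.14) 20 [-0.28  0.19 -0.43  0.61  0.1  -0.27]
(0.635, -0.09, 0.14) 30 [-0.31  0.13 -0.58  0.36  0.15 -0.27]
(0.635, -0.09, 0.14) 40 [-0.33  0.1  -0.72  0.09  0.21 -0.26]
[ 0.47033264 -0.35958763  0.40004971] 6.3833 [[-0.00205504  0.95436228  0.2986443 ]
 [ 0.99999685  0.00153098  0.00198874]
 [ 0.00144076  0.29864745 -0.95436242]] [ 0.39555535 -0.35917544  0.52343415]
dial_grip [304. 152.] 0.56 [ 0.46446301 -0.37758837  0.107     ]
pot_mouth [296. 242.] 0.56 [ 0.57367414 -0.38730433  0.145     ]
lid [394. 187.] 0.89 [ 0.54050413 -0.23287101  0.        ]
lid [411.  60.] 0.89 [ 0.34511542 -0.22126208  0.        ]
lid [524. 187.] 0.63 [ 0.54066303 -0.01503028  0.        ]
```

View pics/wrist1.png

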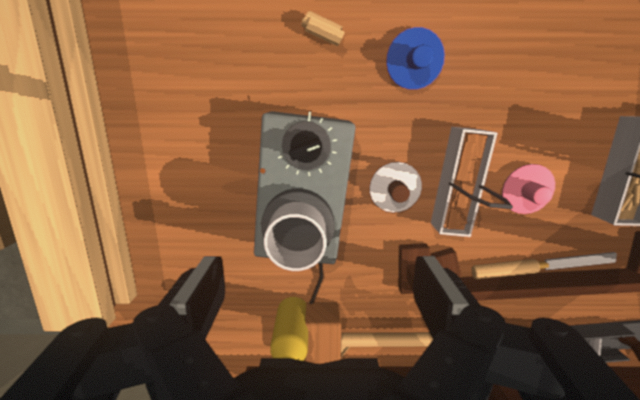

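View pics/top1.png

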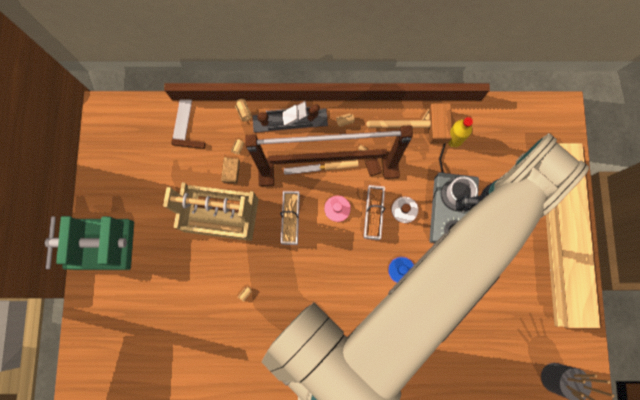

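Run:
```python
import cv2
a=cv2.imread('pics/wrist1.png')
cv2.imwrite('pics/c3.png',cv2.resize(a[100:280,230:430],(660,594),interpolation=cv2.INTER_CUBIC))
```

```text
(no output)
```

View pics/c3.png

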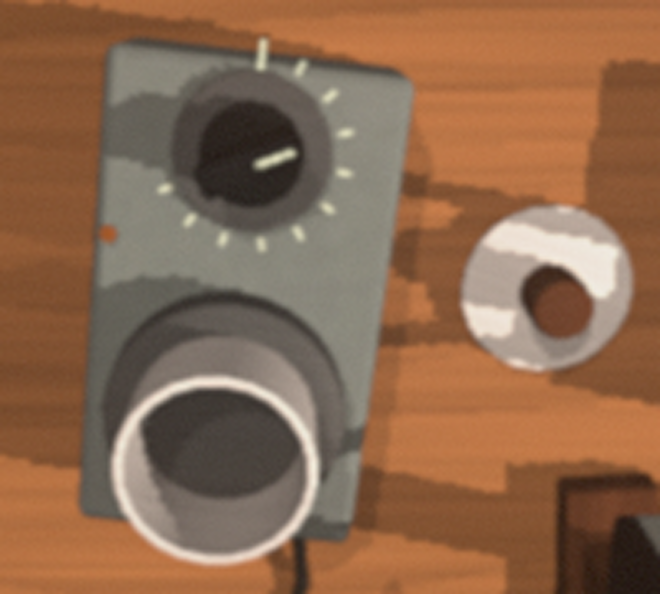

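Run:
```python
from h import *
env.move_to(np.array([.464,-.3775,.24]),tilt(np.radians(-72),0))
m,im=snap('wrist','wrist2')
for t in ("dial_grip","dial"):
  for q in mark_of(t,'wrist'): print(t,np.round(q['at']),q['confidence'],onz(q['at'],m,.107))
for q in masks_of('dial_grip','wrist'): print(q['extent'],q['confidence'])
print(env.get_force(),env.get_clock())
p=proj(np.array([[.464,-.3775,.107],[.464,-.3775,.114]]),m);print(p)
cv2.imwrite('pics/c4.png',cv2.resize(im[0:300,170:470][:,:,::-1],(600,600)))
```

```text
dial_grip [313. 193.] 0.56 [ 0.46138228 -0.37846135  0.107     ]Traceback (most recent call last):
  File "<stdin>", line 5, in <module>
ValueError: it knows: chisel, dial_grip, hook, lid, offcut, pot_mouth, rail, sanding_block, tin, tin0_bail, tin1_bail, tin2_bail, tote, warmer
```

Run:
```python
from h import *
m=optics.camera_model('wrist'); im=cv2.imread('pics/wrist2.png')
print(proj(np.array([[.464,-.3775,.107],[.464,-.3775,.114]]),m))
cv2.imwrite('pics/c4.png',cv2.resize(im[60:310,190:440],(600,600)))
```

```text
[[316.0390935  191.94945467]
 [315.97499965 194.41525473]]
```

View pics/c4.png

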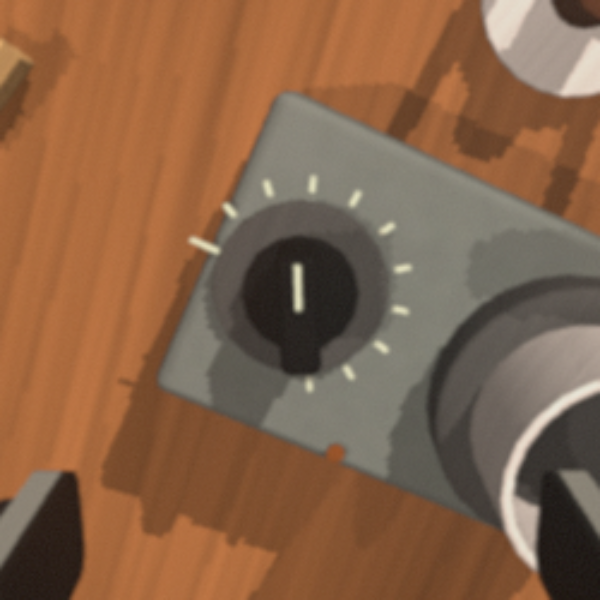

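Run:
```python
from h import *
c=np.array([.463,-.378,.107])
env.command_gripper(.045)
env.move_linear(c,max_speed=.08)
print(env.get_force())
env.command_gripper(0.0); print(env.get_width(),env.get_force())
q=np.array(env.get_joint_pos()); print(q)
for a in np.radians([20,40,60,66,70]):
    qq=q.copy(); qq[5]-=a; env.movej(qq); print(np.round(env.get_joint_pos()[5],3),np.round(env.get_wrist_torque(),3),np.round(env.get_force(),1))
```

```text
[-0.48239613 -0.77388758  0.02745154]
0.013138349756068278 [-6.08987463 -0.93988236  4.86526165]
[-0.7937541   0.33694425 -0.26289855  0.97269564 -0.00440912  0.46371905]
0.117 [ 0.17  -0.403  0.002] [ 0.7  0.5 -0.8]
-0.231 [ 0.637 -0.806  0.034] [1.9 3.3 0.1]
-0.581 [ 0.871 -0.899  0.009] [ 3.5  3.6 -0.4]
-0.684 [ 1.013 -0.939 -0.25 ] [4.3 4.3 0.6]
-0.748 [ 1.12  -0.946 -2.053] [4.5 4.4 0.7]
```

Run:
```python
from h import *
q=np.array(env.get_joint_pos()); q[5]+=.06; 
env.movej(q); print(env.get_wrist_torque())
env.command_gripper(.05); p=env.get_eef_pos(); env.move_linear(np.array([p[0],p[1],.24]))
m,im=snap('wrist','wrist3'); cv2.imwrite('pics/c5.png',cv2.resize(im[60:310,190:440][:,:,::-1],(600,600)))
print(env.get_clock())
M,_=snap('top','top3')
for c in('wrist','top'):
  for q in mark_of('lid',c): print(c,np.round(q['at']),q['confidence'],onz(q['at'],dict(wrist=m,top=M)[c],0.0))
for q in mark_of('pot_mouth','wrist'): print(np.round(q['at']),q['confidence'],onz(q['at'],m,.145))
for q in mark_of('pot_mouth','top'): print(np.round(q['at']),q['confidence'],onz(q['at'],M,.145))
```

```text
[ 0.42656309 -0.58560854 -0.42745018]
13.9833
wrist [461.  38.] 0.84 [ 0.34582232 -0.21845693  0.        ]
wrist [635. 202.] 0.7 [ 0.54318689 -0.01077801  0.        ]
wrist [446. 218.] 0.66 [ 0.53960284 -0.23193023  0.        ]
top [338. 208.] 0.85 [ 0.5421678  -0.02201044  0.        ]
top [401. 269.] 0.84 [ 0.34812429 -0.22098307  0.        ]
top [407. 210.] 0.76 [ 0.53604067 -0.24566994  0.        ]
[318. 340.] 0.98 [ 0.57418224 -0.38845075  0.145     ]
[466. 189.] 0.97 [ 0.57550751 -0.39961371  0.145     ]
```

View pics/c5.png

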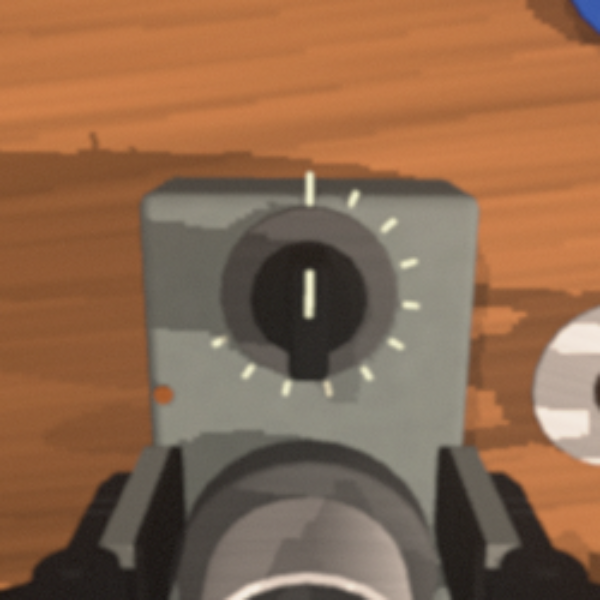

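Run:
```python
from h import *
env.move_to(np.array([.50,-.234,.26]),tilt(0,0))
m,im=snap('wrist','wrist4')
for q in mark_of('lid','wrist'): print(np.round(q['at']),q['confidence'],onz(q['at'],m,0.0))
for q in masks_of('lid','wrist'): 
    e=q['extent'];print(e,q['confidence'])
for q in recognise('tin0_bail','wrist'): print('bail',q)
for q in mark_of('tin0_bail','wrist'): print('bail',q, onz(q['at'],m,.14))
for z in (.009,.013,.049): print(proj(np.array([[.540,-.232,z]]),m))
```

```text
[496. 194.] 0.94 [ 0.54015193 -0.01470469  0.        ]
[317. 192.] 0.86 [ 0.53864509 -0.23455974  0.        ]
[332.  18.] 0.74 [ 0.34685956 -0.21956948  0.        ]
[134. 284.] 0.43 [ 0.66778234 -0.48141184  0.        ]
[290.1, 0.8, 87.2, 57.3] 0.92
[285.4, 160.2, 68.2, 69.0] 0.9
[465.8, 164.1, 72.1, 64.3] 0.86
[436.7, 278.4, 184.1, 28.2] 0.69
[586.8, 95.3, 53.2, 152.6] 0.58
[370.6, 113.1, 93.4, 150.9] 0.16
bail {'extent': [588.6, 97.2, 51.4, 153.1], 'confidence': 0.84}
[[319.50178158 195.50377869]]
[[319.51124289 196.48665904]]
[[319.60559055 206.28789274]]
```

View pics/wrist4.png

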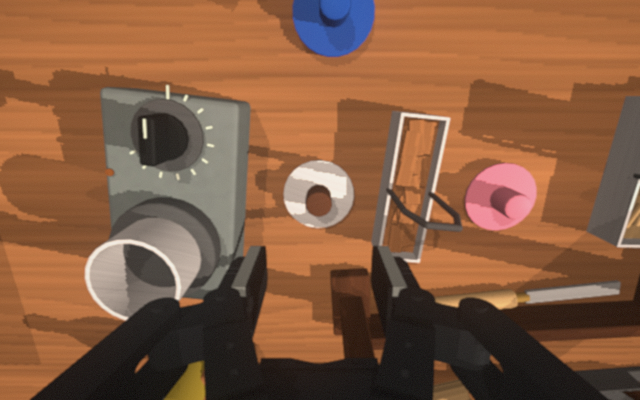

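Run:
```python
from h import *
T=tilt(0,0)
env.move_to(np.array([.539,-.232,.16]),T)
env.move_linear(np.array([.539,-.232,.034]),max_speed=.1); print(env.get_force())
env.command_gripper(0.0); print(env.get_width(),env.get_force())
env.move_linear(np.array([.539,-.232,.28])); print(env.get_width(),env.get_force())
env.move_to(np.array([.54,-.36,.28]),T)
m,im=snap('wrist','wrist5'); snap('scene','scene5')
for q in mark_of('pot_mouth','wrist'): print(np.round(q['at']),q['confidence'],onz(q['at'],m,.145))
print(env.get_clock())
```

```text
[-0.5076128  -0.48272472  0.48988523]
0.028623285832767995 [-0.19512404 -0.34689182  4.79016791]
0.028641320725599925 [-0.49732445 -0.31150749 -1.09253713]
19.8833
```

View pics/wrist5.png

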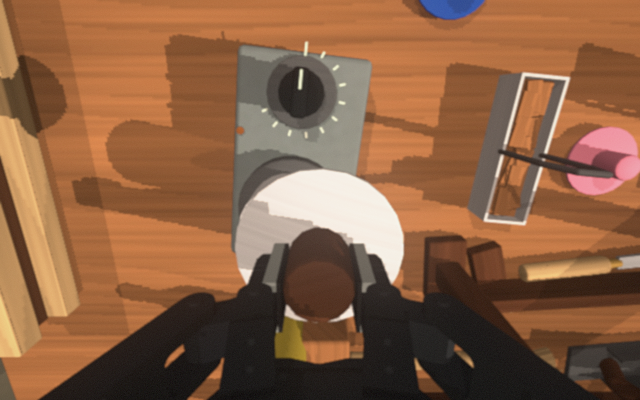

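Run:
```python
from h import *
m=optics.camera_model('wrist');p=env.get_eef_pos()
print(p, onz((319.5,244.5),m,p[2]-.021), onz((319.5,169),m,p[2]-.021)[0], onz((235,244.5),m,p[2]-.021)[1],onz((404,244.5),m,p[2]-.021)[1])
```

```text
[ 0.53995704 -0.35900344  0.27976469] [ 0.53418543 -0.35794346  0.25876469] 0.49672773229739864 -0.3990333754116885 -0.3168026512600086
```

Run:
```python
from h import *
T=tilt(0,0); x,y=.5765,-.3898
env.move_to(np.array([x,y,.21]),T)
f0=env.get_force()
for z in (.185,.180,.177,.174,.172,.170):
    env.move_linear(np.array([x,y,z]),max_speed=.05); f=env.get_force()-f0; print(z,np.round(f,1),np.round(env.get_wrist_torque(),2))
    if f[2]>6: break
snap('wrist','wrist6');snap('scene','scene6')
```

```text
0.185 [-0.1 -0.9  0.2] [-0.   -0.07 -0.02]
0.18 [-0.4 -0.8 -0.5] [-0.04  0.04  0.05]
0.177 [-0.8  0.1  0.7] [0.   0.03 0.04]
0.174 [-0.7  0.2  0.8] [-0.    0.02  0.02]
0.172 [ 0.2 -1.   0.3] [-0.09 -0.04  0.  ]
0.17 [-2.5  1.   7. ] [0.35 0.4  0.03]
```

Run:
```python
import cv2
a=cv2.imread('pics/scene6.png')
cv2.imwrite('pics/c6.png',cv2.resize(a[80:230,140:300],(640,600),interpolation=cv2.INTER_CUBIC))
```

```text
(no output)
```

View pics/c6.png

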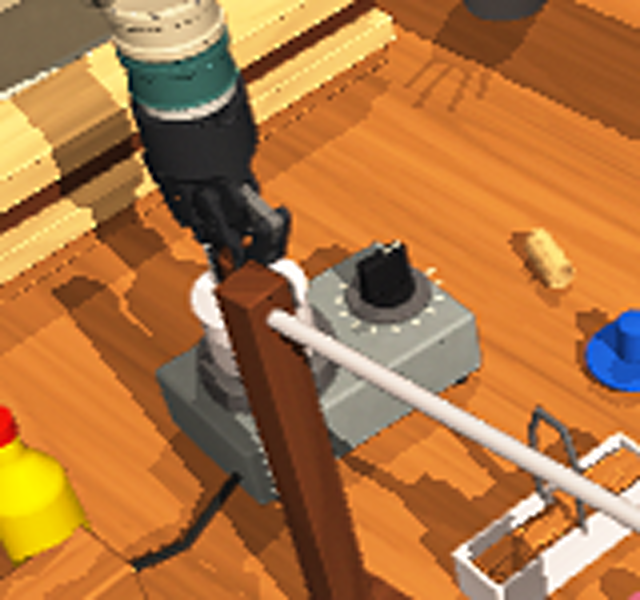

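Contact came right at the expected seat height: TCP 0.171, which puts the lid origin at 0.137. Next I release, back off and look.

Run:
```python
from h import *
env.command_gripper(.055); env.move_linear(np.array([.5765,-.3898,.27]))
env.move_linear(np.array([.52,-.39,.33]))
m,im=snap('wrist','wrist7')
for q in mark_of('lid','wrist'): print(np.round(q['at']),q['confidence'],onz(q['at'],m,0.137))
print(proj(np.array([[.5755,-.3895,z] for z in (.137,.150,.186)]),m), env.get_clock())
```

```text
[320. 227.] 0.93 [ 0.5758023  -0.38754979  0.137     ]
[582. 168.] 0.92 [ 0.51320706 -0.1279982   0.137     ]
[455.  14.] 0.78 [ 0.37745247 -0.27109075  0.137     ]
[[318.23633015 226.33164591]
 [318.23899097 231.27059482]
 [318.24753228 247.12475614]] 24.3083
```

View pics/wrist7.png

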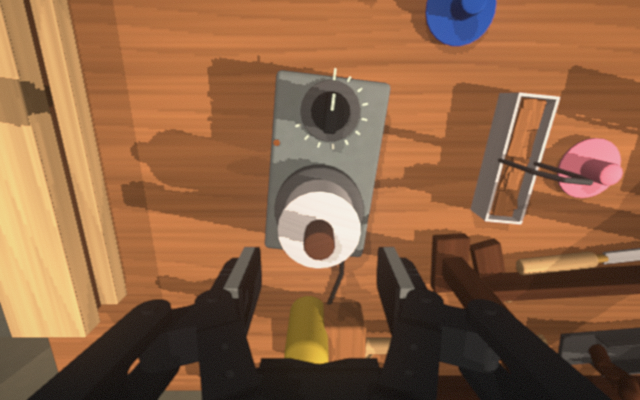

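Run:
```python
from h import *
env.move_to(np.array([.56,.01,.47]),tilt(0,0))
m,im=snap('wrist','wrist8')
for t,z in (('rail',.33),('tin0',0),('tin0_bail',.14)):
  for q in mark_of(t,'wrist'): print(t,np.round(q['at']),q['confidence'],np.round(onz(q['at'],m,z),3))
r=masks_of('rail','wrist'); print(r[0]['extent'])
np.savez('rail.npz',mask=r[0]['pixels'])
env.move_to(np.array([.45,.35,.42]),tilt(0,0))
m2,im2=snap('wrist','wrist9'); print(env.get_eef_pos(), env.get_clock())
for t,z in (('hook0',.164),('tote',.0)):
  for q in mark_of(t,'wrist'): print(t,np.round(q['at']),q['confidence'],np.round(onz(q['at'],m2,z),3))
import pickle; pickle.dump((m,m2),open('m89.pkl','wb'))
```

```text
rail [323. 310.] 0.97 [0.679 0.014 0.33 ]
tin0 [240. 119.] 0.91 [ 0.524 -0.128  0.   ]
tin0 [392. 108.] 0.66 [0.505 0.138 0.   ]
tin0_bail [414. 117.] 0.79 [0.512 0.139 0.14 ]
[77.1, 172.0, 501.4, 168.8]
[0.45081817 0.34915372 0.42027716] 27.525
hook0 [372. 222.] 0.7 [0.527 0.417 0.164]
hook0 [325. 216.] 0.61 [0.519 0.358 0.164]
hook0 [284. 211.] 0.56 [0.512 0.307 0.164]
tote [326. 182.] 0.76 [0.518 0.362 0.   ]
```

View pics/wrist8.png

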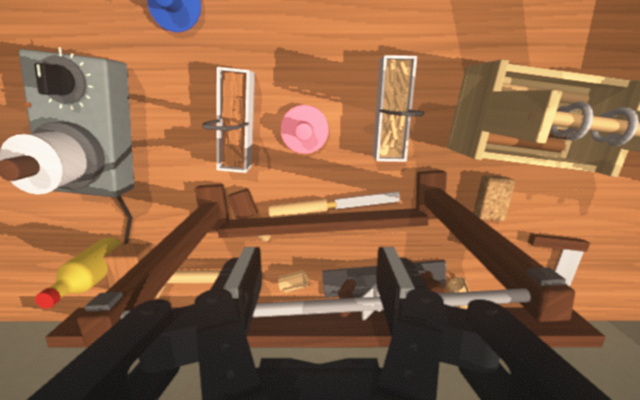

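View pics/wrist9.png

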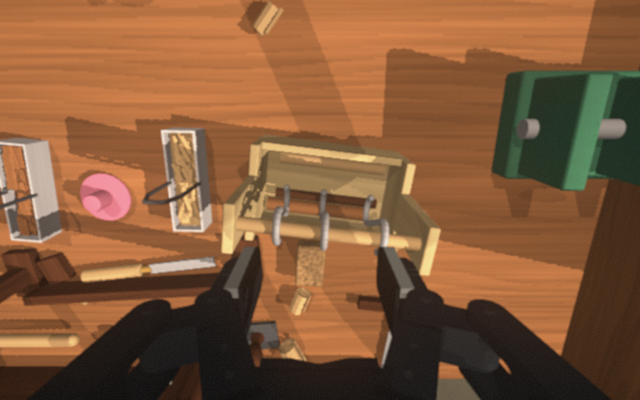

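Run:
```python
import pickle
from h import *
m,m2=pickle.load(open('m89.pkl','rb'))
im=cv2.imread('pics/wrist8.png'); im9=cv2.imread('pics/wrist9.png')
for px in [(254,311),(330,307.5),(440,302),(525,296)]: print(px,np.round(onz(px,m,.33),4))
for px in [(250,227.5),(420,244)]: print('handle',px,np.round(onz(px,m2,.215),4))
cv2.imwrite('pics/c7.png',cv2.resize(im9[170:290,210:450],(800,400),interpolation=cv2.INTER_CUBIC))
cv2.imwrite('pics/c8.png',cv2.resize(im[260:345,200:600],(800,170),interpolation=cv2.INTER_CUBIC))
t=cv2.imread('pics/top3.png'); cv2.imwrite('pics/c9.png',cv2.resize(t[120:190,230:430],(800,280),interpolation=cv2.INTER_CUBIC))
mt=optics.camera_model('top')
for px in [(258,140),(404,134)]: print(np.round(onz(px,mt,.33),4))
```

```text
(254, 311) [ 0.6798 -0.0514  0.33  ]
(330, 307.5) [0.676  0.0206 0.33  ]
(440, 302) [0.67   0.1239 0.33  ]
(525, 296) [0.6636 0.2025 0.33  ]
handle (250, 227.5) [0.5128 0.2754 0.215 ]
handle (420, 244) [0.5326 0.4624 0.215 ]
[0.6659 0.1986 0.33  ]
[ 0.6835 -0.1888  0.33  ]
```

View pics/c7.png

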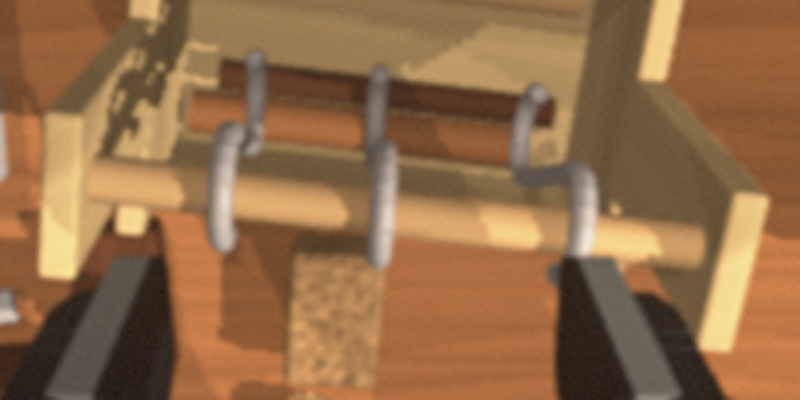

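View pics/c8.png

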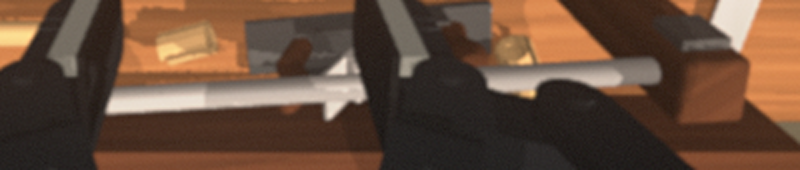

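View pics/c9.png

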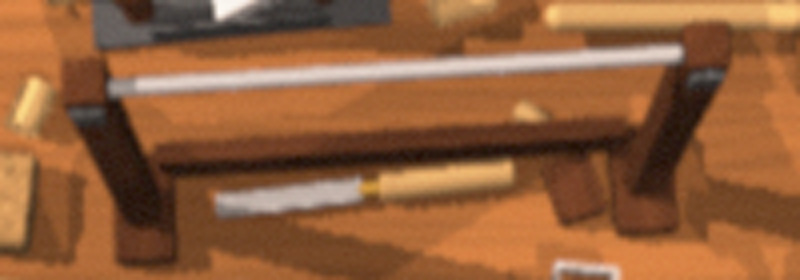

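```bash
cat > hookfit.py <<'E'
from h import *
from scipy.optimize import minimize
a=np.linspace(np.pi,0,15)
up=np.c_[18*np.cos(a),0*a,45+18*np.sin(a)]
lo=up*[-1,1,-1]
t=np.linspace(0,1,12)[:,None]; P=np.array([[-18,45],[-18,20],[18,-20],[18,-45]],float)
B=((1-t)**3*P[0]+3*(1-t)**2*t*P[1]+3*(1-t)*t*t*P[2]+t**3*P[3])
mid=np.c_[B[:,0],0*B[:,0],B[:,1]]
CL=np.vstack([up[::-1],mid[1:-1],lo])*1e-3
def pts(x,y,z,yaw,pitch=0,roll=0): return R.from_euler('zyx',[yaw,pitch,roll]).apply(CL)+[x,y,z]
def draw(p,m,shape=(400,640)):
    q=proj(p,m); c=np.zeros(shape,np.uint8); d=R.from_rotvec(m['attitude']).inv().apply(p-m['position'])[:,2]
    th=max(1,int(round(m['fx']*.008/np.median(d))))
    cv2.polylines(c,[np.round(q*8).astype(np.int32)],False,1,th,cv2.LINE_AA,3); return c>0
def fit(mask,m,x0,z,hx=None):
    """x,y,yaw with z known"""
    def cost(v):
        d=draw(pts(v[0],v[1],z,v[2],0,v[3]),m); return -(d&mask).sum()/max(1,(d|mask).sum())+ .2*v[3]**2
    best=None
    for yw in np.radians([-25,-15,-8,0,8]):
        s=np.array([x0[0],x0[1],yw,0.]); S=np.vstack([s]+[s+e for e in np.diag([.006,.006,.12,.05])])
        r=minimize(cost,s,method='Nelder-Mead',options=dict(initial_simplex=S,maxiter=300))
        if best is None or r.fun<best.fun: best=r
    return best
E
python3 - <<'E'
from hookfit import *
m,im=snap('wrist','wrist10')
o=im[:,:,::-1].copy()
for q in masks_of('hook0','wrist'):
    mk=np.array(q['pixels']);e=q['extent']
    p=onz((e[0]+e[2]/2,e[1]+e[3]/2),m,.164)
    r=fit(mk,m,p,.164); print(np.round(e),round(q['confidence'],2),mk.sum(),np.round(r.x,3),'yaw',np.round(np.degrees(r.x[2]),1),round(r.fun,2))
    d=draw(pts(r.x[0],r.x[1],.164,r.x[2],0,r.x[3]),m); o[d&~mk]=(0,0,255); o[mk&~d]=(0,255,0)
cv2.imwrite('pics/c10.png',cv2.resize(o[170:290,210:450],(800,400),interpolation=cv2.INTER_NEAREST))
E
```

```text
[362. 194.  29.  58.] 0.72 497 [ 0.527  0.419 -0.178  0.005] yaw -10.2 -0.77
[318. 190.  14.  59.] 0.65 410 [ 0.519  0.356 -0.044  0.002] yaw -2.5 -0.89
[275. 188.  14.  57.] 0.6 412 [ 0.512  0.304 -0.094 -0.001] yaw -5.4 -0.88
```

View pics/c10.png

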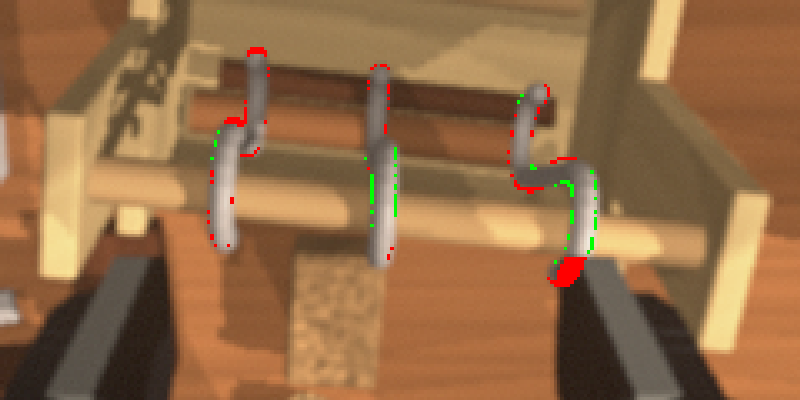

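```bash
cat > hang.py <<'E'
from h import *
RY=np.radians(3.7)
def railpt(s): # s along rail from middle
    return np.array([.675,.010,.33])+s*np.array([-np.sin(RY),np.cos(RY),0])
def hf(o,yaw,v): return np.array(o)+R.from_euler('z',yaw).apply(v)
def take(x,y,yaw):
    T=tilt(yaw,0); o=np.array([x,y,.164]); g=hf(o,yaw,[-.025,0,.045])
    env.command_gripper(.032)
    env.move_to(g+[0,0,.10],T); env.move_linear(g,max_speed=.1); print('at',env.get_force())
    env.command_gripper(0.); print('w',env.get_width(),env.get_force())
    env.move_linear(g+[0,0,.038],max_speed=.1); print('lift',env.get_width(),env.get_force())
    g2=hf(g+[0,0,.038],yaw,[-.06,0,0]); env.move_linear(g2,max_speed=.1); print('drawn',env.get_width(),env.get_force())
    env.move_linear(g2+[0,0,.15])
def view(name):
    m,im=snap('wrist',name); return m,im
def approach(s):
    T=tilt(RY,0); r=railpt(s); g=hf(r,RY,[-.025,0,-.053+.045])
    env.move_to(hf(g,RY,[-.075,0,.05]),T)
    return g
E
python3 - <<'E'
from hang import *
take(.513,.304,np.radians(-5.4))
g=approach(.09); print(g,env.get_eef_pos(),env.get_width())
snap('wrist','wrist11');snap('scene','scene11');print(env.get_clock())
E
```

```text
at [ 0.33585004 -0.90391864 -0.93554398]
w 0.006392239930681978 [-0.95181404  0.41619331  1.62718908]
lift 0.006448825311556706 [-8.46207942  2.04606712  1.08280845]
drawn 0.006592558405913789 [ 0.95239906 -0.28836406 -1.2427391 ]
[0.6442442 0.0981991 0.322    ] [0.56890066 0.09403933 0.37179066] 0.006773633754161791
33.6917
```

View pics/wrist11.png

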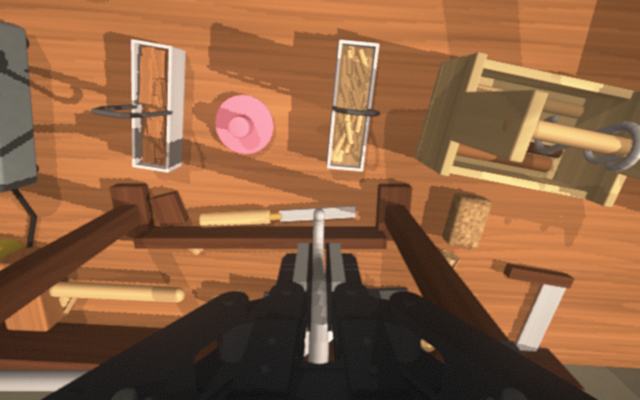

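View pics/scene11.png

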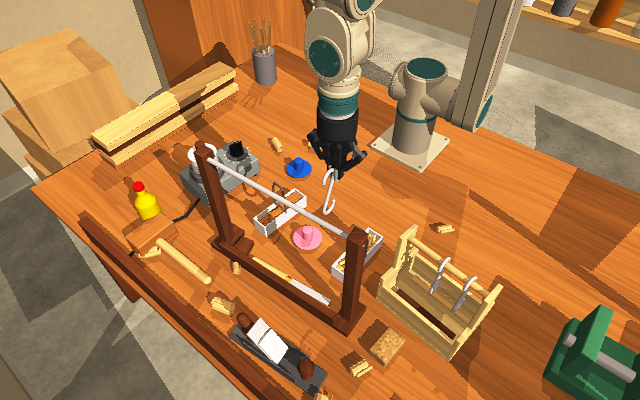

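```bash
cat > inhand.py <<'E'
from hookfit import *
def fit2(obs,x0,yaw):
    def cost(v):
        s=0
        for mk,m in obs:
            d=draw(pts(v[0],v[1],v[2],yaw+v[4],v[3]),m)
            s-= (d&mk).sum()/(d|mk).sum()
        return s+1.*v[4]**2
    best=None
    for pit in (-.3,0,.3):
        s=np.array([*x0,pit,0.]); S=np.vstack([s]+[s+e for e in np.diag([.006,.006,.006,.1,.05])])
        r=minimize(cost,s,method='Nelder-Mead',options=dict(initial_simplex=S,maxiter=400))
        if best is None or r.fun<best.fun: best=r
    return best
def nearest(cam,P,m):
    px=proj(P,m)[0]; best=None
    for q in masks_of('hook0',cam):
        e=q['extent']; d=np.hypot(e[0]+e[2]/2-px[0],e[1]+e[3]/2-px[1]); print(cam,np.round(e),round(q['confidence'],2),round(d))
        if best is None or d<best[0]: best=(d,np.array(q['pixels']))
    return best[1] if best else None
E
python3 - <<'E'
from inhand import *
from hang import RY
p=env.get_eef_pos(); o=p+R.from_euler('z',RY).apply([.025,0,-.045])
obs=[]
for c in('wrist','scene'):
    m,im=snap(c); mk=nearest(c,o,m)
    if mk is not None: obs.append((mk,m,im,c))
for sub in ([0,1],[1]) if len(obs)==2 else ([0],):
    r=fit2([obs[i][:2] for i in sub],o,RY); print(sub,np.round(o,4),np.round(r.x,4),r.fun)
for i,(mk,m,im,c) in enumerate(obs):
    im=im[:,:,::-1].copy(); v=r.x; d=draw(pts(v[0],v[1],v[2],RY+v[4],v[3]),m); im[d&~mk]=(0,0,255); im[mk&~d]=(0,255,0)
    y,x=np.where(mk); cx,cy=int(x.mean()),int(y.mean()); y0=max(0,min(250,cy-75));x0=max(0,min(490,cx-75))
    cv2.imwrite(f'pics/c11{c}.png',cv2.resize(im[y0:y0+150,x0:x0+150],(500,500),interpolation=cv2.INTER_NEAREST))
E
```

```text
wrist [534. 115. 104.  58.] 0.85 299
wrist [309. 208.  21. 152.] 0.82 9
wrist [ 91.  38.  95. 130.] 0.57 247
wrist [582. 151.  39.  13.] 0.51 307
scene [319. 170.  16.  41.] 0.81 3
scene [429. 258.  21.  39.] 0.7 140
scene [454. 276.  22.  36.] 0.56 170
[0, 1] [0.5938 0.0963 0.3272] [ 0.5936  0.0965  0.3301  0.0201 -0.0053] -1.5468665782665094
[1] [0.5938 0.0963 0.3272] [0.5892 0.0928 0.3236 0.0329 0.0376] -0.8728841604017669
```

```bash
cat >> hang.py <<'E'
def hang(s):
    g=approach(s); f0=env.get_force()
    env.move_linear(g+[0,0,.037],max_speed=.08); print('over',np.round(env.get_force()-f0,1))
    for dz in (.015,.006,.002,0,-.002):
        env.move_linear(g+[0,0,dz],max_speed=.05); f=env.get_force()-f0; print(dz,np.round(f,1))
        if f[2]>3: break
    return g
E
python3 - <<'E'
from hang import *
g=hang(.09)
m,im=snap('scene'); cv2.imwrite('pics/c12.png',cv2.resize(im[100:250,240:400][:,:,::-1],(640,600),interpolation=cv2.INTER_CUBIC))
E
```

```text
over [-3.1 -0.3 -4.4]
0.015 [-0.2  0.  -0.3]
0.006 [-0.2  0.1  0.6]
0.002 [ 0.2 -0.5  0.3]
0 [-0.8 -0.9  3.8]
```

View pics/c12.png

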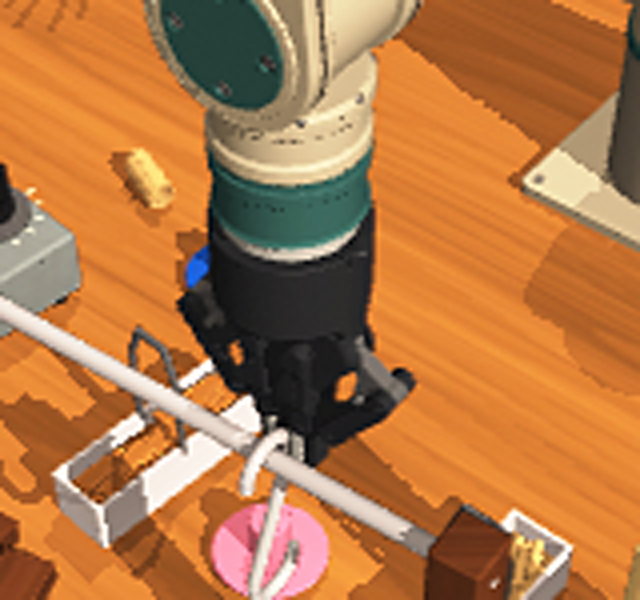

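The hook is over the rail, with contact at the expected height. I'll release it and fetch the next hook, the middle one.

Run:
```python
from hang import *
p=env.get_eef_pos(); env.command_gripper(.035); 
env.move_linear(hf(p,RY,[-.03,0,0]),max_speed=.08); env.move_linear(hf(p,RY,[-.12,0,.12]))
env.move_to(np.array([.45,.37,.40]),tilt(0,0))
from hookfit import *
m,im=snap('wrist','wrist12')
for q in masks_of('hook0','wrist'):
    mk=np.array(q['pixels']);e=q['extent']
    p=onz((e[0]+e[2]/2,e[1]+e[3]/2),m,.164)
    r=fit(mk,m,p,.164); print(np.round(e),round(q['confidence'],2),mk.sum(),np.round(r.x,3),'yaw',np.round(np.degrees(r.x[2]),1),round(r.fun,2))
m,im=snap('scene'); cv2.imwrite('pics/c13.png',cv2.resize(im[100:250,240:400][:,:,::-1],(640,600),interpolation=cv2.INTER_CUBIC))
print(env.get_clock())
```

```text
[303. 195.  11.  64.] 0.85 372 [ 0.521  0.355 -0.09  -0.012] yaw -5.2 -0.69
[350. 200.  23.  46.] 0.72 422 [ 0.527  0.419 -0.065 -0.004] yaw -3.7 -0.6
[ 73. 348.  20.   9.] 0.58 163 [ 0.709  0.049 -0.23  -0.098] yaw -13.2 -0.13
40.05
```

View pics/c13.png

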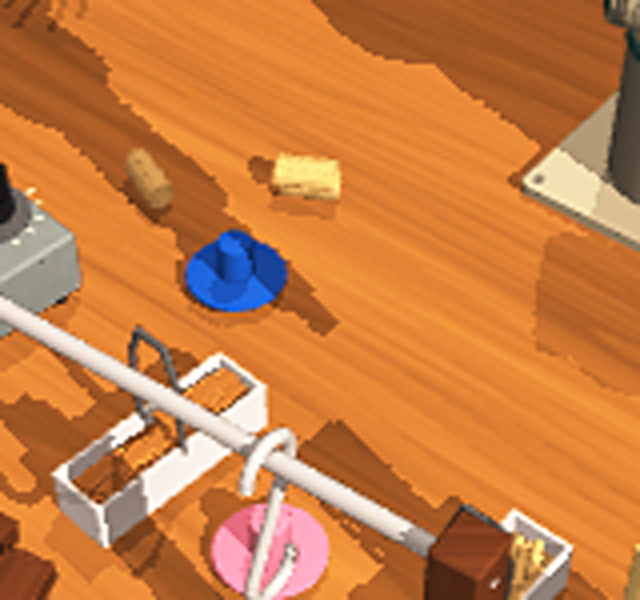

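View pics/wrist12.png

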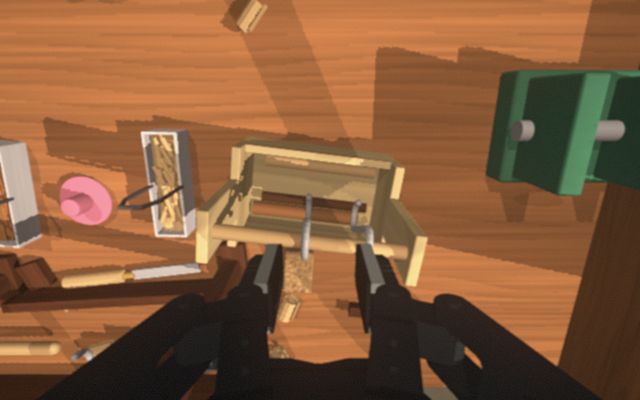

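Run:
```python
from hang import *
from inhand import *
take(.5205,.3555,np.radians(-4))
g=approach(-.09)
p=env.get_eef_pos(); o=p+R.from_euler('z',RY).apply([.025,0,-.045])
obs=[]
for c in('wrist','scene'):
    m,im=snap(c); mk=nearest(c,o,m)
    if mk is not None: obs.append((mk,m))
r=fit2(obs,o,RY); print(np.round(o,4),np.round(r.x,4),r.fun,len(obs),env.get_width(),env.get_clock())
```

```text
at [-0.69742626 -0.15674519  0.92226058]
w 0.006364380892879004 [-0.37660893  0.33743538  0.80339121]
lift 0.006331452854766806 [-8.06360715 -0.07162334  1.30814637]
drawn 0.005942971341211082 [ 0.01502987  0.54010679 -1.41536961]
scene [296. 206.  22.  40.] 0.77 80
scene [455. 276.  21.  31.] 0.54 242
scene [254. 136.  17.  44.] 0.52 2
[ 0.606  -0.0837  0.3271] [ 0.6042 -0.0833  0.3292  0.0512  0.0343] -0.6827287333613077 1 0.006448396624850344 46.6083
```

Run:
```python
from hang import *
g=hang(-.09)
p=env.get_eef_pos(); env.command_gripper(.035); 
env.move_linear(hf(p,RY,[-.03,0,0]),max_speed=.08); env.move_linear(hf(p,RY,[-.14,0,.14]))
env.move_to(np.array([.42,.0,.40]),tilt(0,0))
M={}
for n in('scene','wrist','top'): M[n],im=snap(n,n+'14')
im=cv2.imread('pics/scene14.png'); cv2.imwrite('pics/c14.png',cv2.resize(im[100:300,190:400],(630,600),interpolation=cv2.INTER_CUBIC))
for t,z in (('tin0',0),('tin0_bail',.14),('hook0',.277)):
  for n in M:
    for q in mark_of(t,n): print(t,n,np.round(q['at']),round(q['confidence'],2),np.round(onz(q['at'],M[n],z),3))
print(env.get_clock())
```

```text
over [-1.6 -0.3 -3.3]
0.015 [ 0.1 -1.   1.9]
0.006 [ 0.1  0.2 -0.1]
0.002 [ 1.1 -1.3  0.3]
0 [-0.8 -1.2  4.2]
tin0 scene [355. 258.] 0.89 [0.505 0.125 0.   ]
tin0 scene [279. 216.] 0.61 [ 0.526 -0.142  0.   ]
tin0 scene [383. 346.] 0.26 [ 0.665  0.323 -0.   ]
tin0 wrist [398. 195.] 0.94 [0.505 0.135 0.   ]
tin0 wrist [241. 208.] 0.56 [ 0.529 -0.132  0.   ]
tin0 top [288. 218.] 0.85 [0.509 0.142 0.   ]
tin0 top [373. 215.] 0.55 [ 0.52  -0.136  0.   ]
tin0_bail scene [358. 228.] 0.73 [0.508 0.126 0.14 ]
tin0_bail wrist [423. 230.] 0.83 [0.509 0.134 0.14 ]
tin0_bail top [286. 210.] 0.56 [0.513 0.135 0.14 ]
hook0 scene [302. 232.] 0.71 [0.679 0.094 0.277]
hook0 scene [240. 194.] 0.7 [ 0.686 -0.084  0.277]
hook0 scene [464. 295.] 0.51 [0.6   0.423 0.277]
hook0 wrist [215. 243.] 0.36 [ 0.463 -0.085  0.277]
hook0 top [359. 141.] 0.44 [ 0.682 -0.073  0.277]
hook0 top [296. 143.] 0.42 [0.674 0.1   0.277]
hook0 top [190. 202.] 0.42 [0.509 0.387 0.277]
52.8667
```

View pics/c14.png

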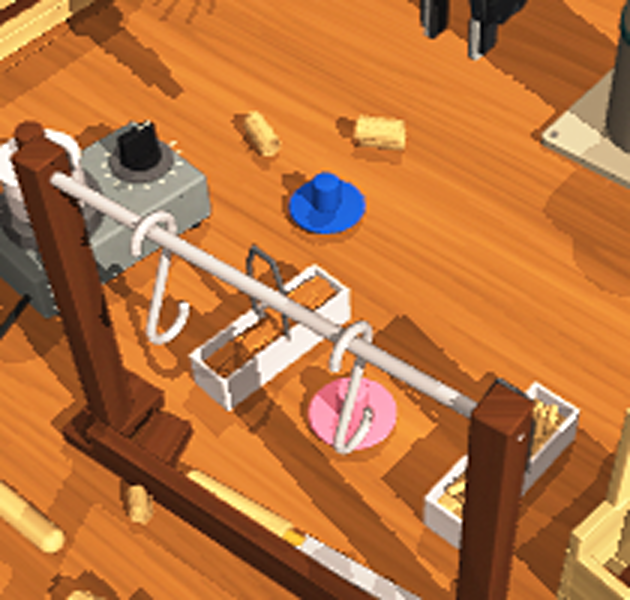

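View pics/wrist14.png

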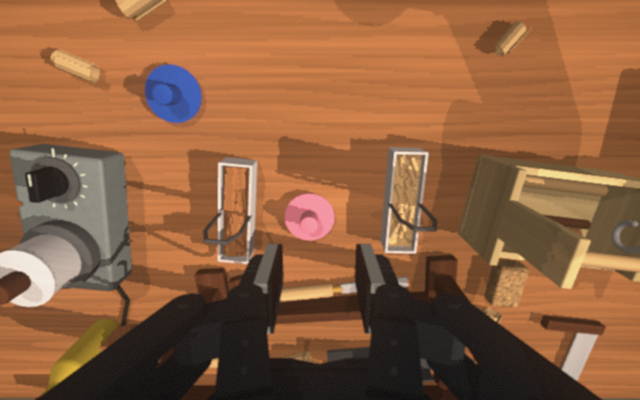

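```bash
cat > tinfit.py <<'E'
from h import *
from scipy.optimize import minimize
BX=np.array([[sx*.0825,sy*.025,z] for sx in(-1,1) for sy in(-1,1) for z in(0,.045)])
BL=np.array([[0,-.025,.045],[0,-.025,.10],[0,-.013,.14],[0,.013,.14],[0,.025,.10],[0,.025,.045]])
def dtin(v,m,z=0):
    T=R.from_euler('z',v[2]); o=np.array([v[0],v[1],z])
    c=np.zeros((400,640),np.uint8)
    h=cv2.convexHull(np.round(proj(T.apply(BX)+o,m)*8).astype(np.int32)); cv2.fillConvexPoly(c,h,1,cv2.LINE_AA,3)
    p=T.apply(BL)+o; d=np.linalg.norm(p.mean(0)-m['position'])
    cv2.polylines(c,[np.round(proj(p,m)*8).astype(np.int32)],False,1,max(1,int(round(m['fx']*.006/d))),cv2.LINE_AA,3)
    return c>0
def fittin(obs,x0):
    def cost(v): 
        s=0
        for mk,m in obs:
            d=dtin(v,m); s-=(d&mk).sum()/(d|mk).sum()
        return s
    best=None
    for yw in (-.15,0,.15):
        s=np.array([x0[0],x0[1],yw]); S=np.vstack([s]+[s+e for e in np.diag([.008,.008,.1])])
        r=minimize(cost,s,method='Nelder-Mead',options=dict(initial_simplex=S,maxiter=200))
        if best is None or r.fun<best.fun: best=r
    return best
def tins(cam,m):
    out=[]
    for q in masks_of('tin0',cam):
        mk=np.array(q['pixels']); e=q['extent']
        if mk.sum()<200: continue
        x0=onz((e[0]+e[2]/2,e[1]+e[3]/2),m,.03)
        r=fittin([(mk,m)],x0); out.append((r.x,-r.fun,q['confidence'],mk))
    return out
E
python3 - <<'E'
from tinfit import *
for c in('wrist','top','scene'):
    m,im=snap(c); o=im[:,:,::-1].copy()
    for v,f,cf,mk in tins(c,m):
        print(c,np.round(v[:2],4),np.round(np.degrees(v[2]),1),round(f,2),round(cf,2))
        d=dtin(v,m); o[d&~mk]=(0,0,255); o[mk&~d]=(0,255,0)
    cv2.imwrite(f'pics/c15{c}.png',o)
E
```

```text
wrist [ 0.5258 -0.1325] -5.3 0.96 0.97
wrist [0.5075 0.1349] -0.7 0.97 0.9
wrist [ 0.4949 -0.4995] 103.8 0.52 0.4
top [ 0.5249 -0.1358] -5.9 0.95 0.87
top [0.5077 0.1329] -1.3 0.97 0.56
top [0.6601 0.3298] 3.6 0.42 0.5
top [ 0.5062 -0.3846] 24.4 0.44 0.37
scene [ 0.5234 -0.1358] -5.4 0.84 0.87
scene [0.5059 0.1336] 0.4 0.39 0.76
```

View pics/c15wrist.png

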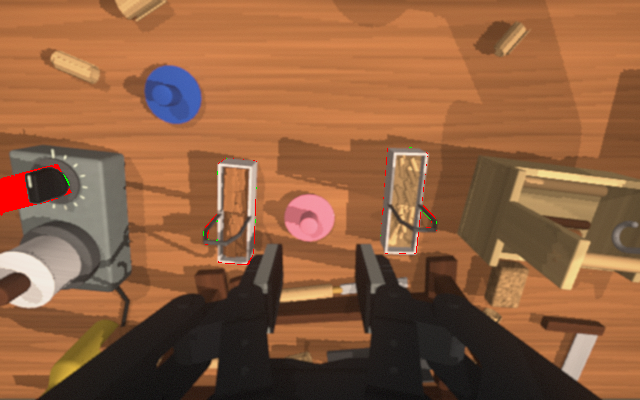

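Run:
```python
from hookfit import *
from hang import railpt,RY
env.move_linear(np.array([.42,0,.5])); env.move_to(np.array([.63,.01,.5]),tilt(0,0))
env.command_gripper(.075)
print(railpt(.09),railpt(-.09))
for c in('wrist','scene','top'):
    m,im=snap(c,c+'16'); o=im[:,:,::-1].copy()
    for q in masks_of('hook0',c):
        mk=np.array(q['pixels']);e=q['extent']
        p=onz((e[0]+e[2]/2,e[1]+e[3]/2),m,.277)
        if p[1]>.25: continue
        r=fit(mk,m,p,.277); print(c,np.round(e),round(q['confidence'],2),mk.sum(),np.round(r.x,3),'yaw',np.round(np.degrees(r.x[2]),1),round(r.fun,2))
        d=draw(pts(r.x[0],r.x[1],.277,r.x[2],0,r.x[3]),m); o[d&~mk]=(0,0,255); o[mk&~d]=(0,255,0)
    cv2.imwrite(f'pics/c16{c}.png',o)
```

```text
[0.66919209 0.09981241 0.33      ] [ 0.68080791 -0.07981241  0.33      ]
wrist [220. 184.  37.  67.] 0.8 778 [ 0.68  -0.08   0.045 -0.002] yaw 2.6 -0.84
wrist [386. 175.  34.  60.] 0.57 729 [0.669 0.1   0.052 0.007] yaw 3.0 -0.87
scene [234. 171.  17.  43.] 0.84 250 [ 0.679 -0.083  0.003 -0.005] yaw 0.2 -0.73
scene [297. 210.  18.  38.] 0.82 92 [ 0.665  0.098  0.061 -0.024] yaw 3.5 -0.27
scene [131. 139. 129. 113.] 0.51 1841 [ 0.727 -0.185  0.666 -0.026] yaw 38.1 -0.15
```

View pics/c16wrist.png

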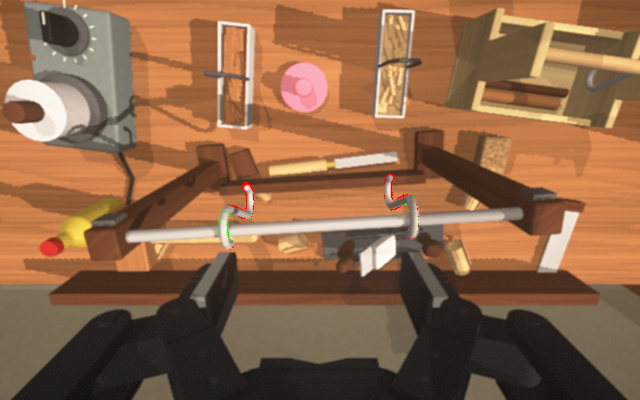

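```bash
cat > tinop.py <<'E'
from tinfit import *
from hang import railpt,RY
PIT=np.radians(30); GO=np.array([-.042,0,.027])
def look(y):
    env.move_to(np.array([.40,y,.38]),tilt(0,0))
    m,im=snap('wrist'); return [(np.round(v,4),round(f,2)) for v,f,c,mk in tins('wrist',m) if f>.75]
def grab(v):
    yaw=v[2]; T=tilt(yaw,PIT); o=np.array([v[0],v[1],0.])
    g=o+R.from_euler('z',yaw).apply(GO)
    env.command_gripper(.076)
    back=R.from_euler('z',yaw).apply([-.06,0,.10])
    env.move_to(g+back,T); env.move_linear(g,max_speed=.1); f0=env.get_force(); print('at',np.round(f0,1))
    env.command_gripper(0.); print('w',env.get_width(),np.round(env.get_force(),1))
    env.move_linear(g+[0,0,.02],max_speed=.06); print('lift',env.get_width(),np.round(env.get_force(),1),np.round(env.get_wrist_torque(),2))
    return g
E
python3 - <<'E'
from tinop import *
env.move_linear(np.array([.45,-.05,.5]))
L=look(-.10); print(L)
v=[a for a,f in L if abs(a[1]+.133)<.03][0]
g=grab(v); np.save('vR.npy',v)
snap('wrist','wrist17'); snap('scene','scene17'); print(env.get_clock())
im=cv2.imread('pics/scene17.png'); cv2.imwrite('pics/c17.png',cv2.resize(im[100:300,190:400],(630,600),interpolation=cv2.INTER_CUBIC))
E
```

```text
[(array([ 0.508 ,  0.1351, -0.0226]), np.float64(0.97)), (array([ 0.5267, -0.133 , -0.1071]), np.float64(0.92))]
at [ 0.9  0.4 -0.1]
w 0.049198844908248766 [-2.5  0.9  5.8]
lift 0.04929175881348715 [ 0.  -0.5 -1.7] [ 0.12  0.7  -0.01]
61.2583
```

View pics/c17.png

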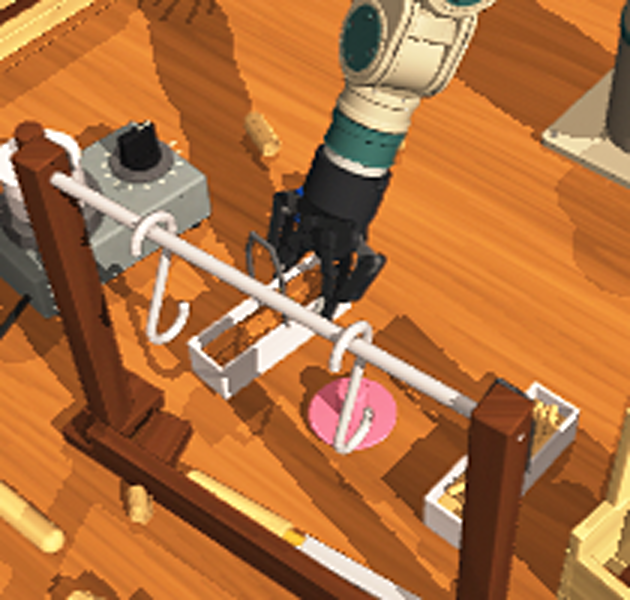

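View pics/wrist17.png

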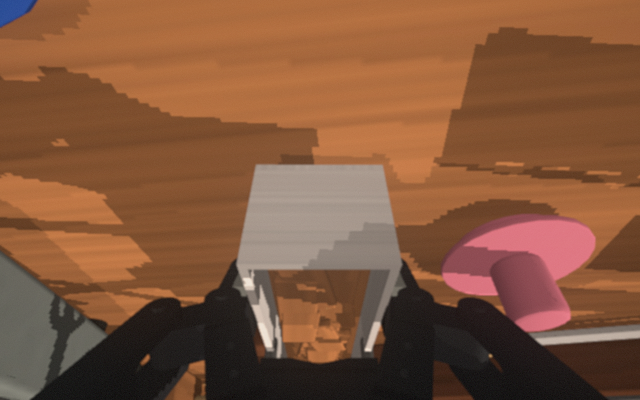

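```bash
cat >> tinop.py <<'E'
def tcp_for(bail): # tcp position such that the nominal bail point is at 'bail', yaw RY
    o=np.array(bail)-[0,0,.14]; return o+R.from_euler('z',RY).apply(GO)
def hookpt(h,x,z): # h hook origin; point in hook frame
    return np.array(h)+R.from_euler('z',RY).apply([x,0,z])
def dt(p,m):
    T=R.from_euler('zy',[p[3],p[4]]); o=np.array(p[:3]); c=np.zeros((400,640),np.uint8)
    h=cv2.convexHull(np.round(proj(T.apply(BX)+o,m)*8).astype(np.int32)); cv2.fillConvexPoly(c,h,1,cv2.LINE_AA,3)
    return c>0
def edgefit(mask,m,p0):
    pass
E
python3 - <<'E'
from tinop import *
p=env.get_eef_pos(); env.move_linear(np.array([p[0],p[1],.15]))
h=np.array([.680,-.080,.277])
b=hookpt(h,-.09,-.020)
T=tilt(RY,PIT)
env.move_to(tcp_for(b),T); print(env.get_eef_pos(),tcp_for(b),env.get_width(),np.round(env.get_force(),1))
np.set_printoptions(suppress=True)
o=b-[0,0,.14]
M={}
for c in('scene','top'):
    m,im=snap(c,c+'18'); 
    out=im[:,:,::-1].copy()
    P=np.vstack([BX,BL]); q=proj(R.from_euler('z',RY).apply(P)+o,m)
    for a,bb in [(0,1),(2,3),(4,5),(6,7),(0,2),(1,3),(4,6),(5,7),(0,4),(1,5),(2,6),(3,7)]+[(8+i,9+i) for i in range(5)]:
        cv2.line(out,tuple(np.round(q[a]*8).astype(int)),tuple(np.round(q[bb]*8).astype(int)),(255,0,255) ,1,cv2.LINE_AA,3)
    x,y=q.mean(0).astype(int); x0=max(0,x-80);y0=max(0,y-75)
    cv2.imwrite(f'pics/c18{c}.png',np.hstack([cv2.resize(a[y0:y0+150,x0:x0+130],(400,460),interpolation=cv2.INTER_CUBIC) for a in (im[:,:,::-1],out)]))
print(env.get_clock())
E
```

```text
[ 0.54778838 -0.08772584  0.14184181] [ 0.54827514 -0.08851826  0.144     ] 0.04921200236910554 [ 0.4  0.3 -2.4]
62.5917
```

View pics/c18scene.png

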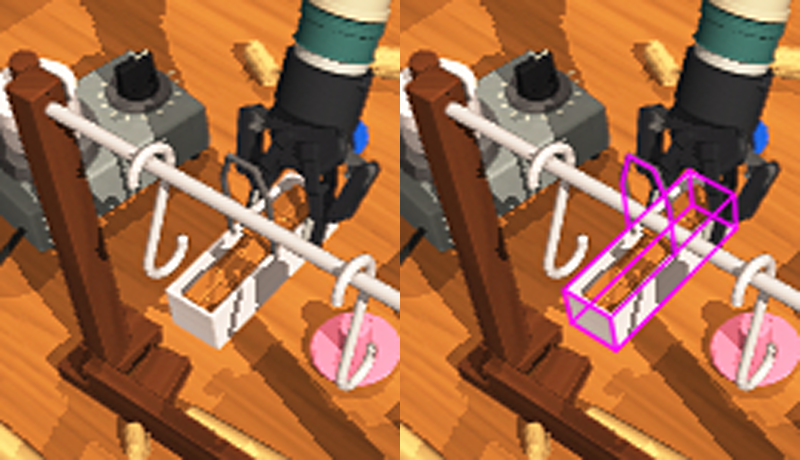

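View pics/c18top.png

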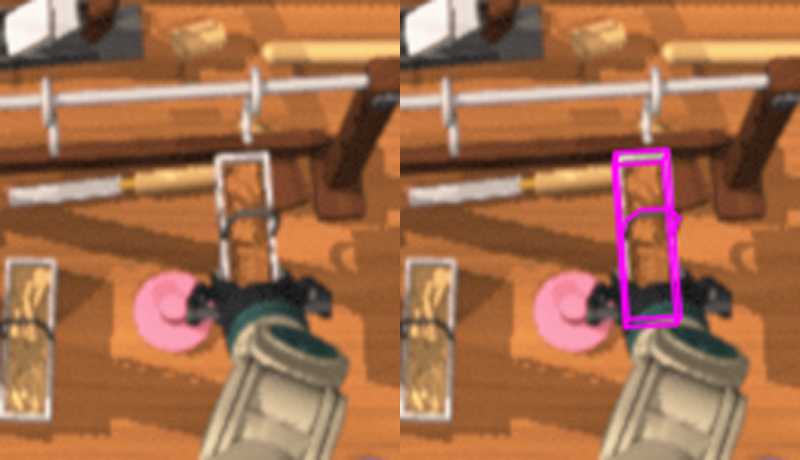

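Run:
```python
from tinop import *
h=np.array([.680,-.080,.277])
for x,z in [(-.06,-.024),(-.03,-.024),(-.012,-.024),(-.002,-.026)]:
    env.move_linear(tcp_for(hookpt(h,x,z)),max_speed=.06); e=env.get_eef_pos()-tcp_for(hookpt(h,x,z)); print(x,z,np.round(e*1000,1),np.round(env.get_force(),1))
m,im=snap('scene','scene19'); snap('top','top19')
cv2.imwrite('pics/c19.png',cv2.resize(im[110:250,190:330][:,:,::-1],(600,600),interpolation=cv2.INTER_CUBIC))
```

```text
-0.06 -0.024 [-0.1  0.2 -0.3] [-0.3  0.3 -0.7]
-0.03 -0.024 [-0.   0.2 -0.3] [ 0.3 -0.7 -1.3]
-0.012 -0.024 [0.4 0.  0.1] [-0.7 -0.2 -1.5]
-0.002 -0.026 [ 0.4  0.  -0. ] [-0.7  0.3 -0.5]
```

View pics/c19.png

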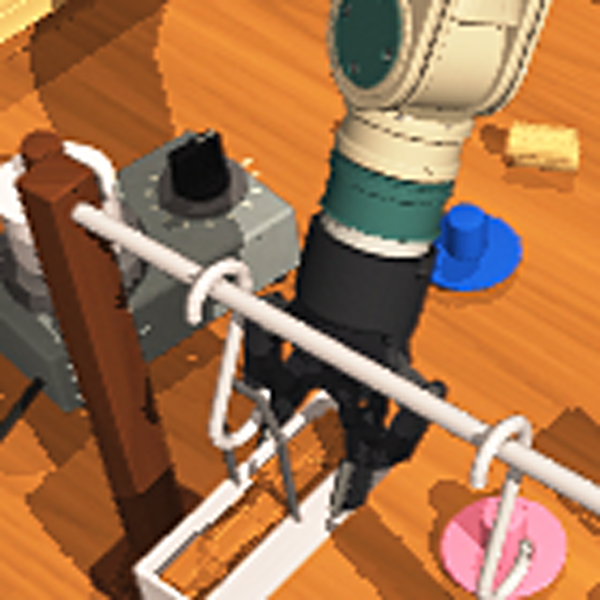

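Run:
```python
from tinop import *
h=np.array([.680,-.080,.277])
f0=env.get_force()
for x,z in [(-.001,-.040),(0,-.050),(0,-.054),(0,-.056),(0,-.058)]:
    env.move_linear(tcp_for(hookpt(h,x,z)),max_speed=.05); print(z,np.round(env.get_force()-f0,1),np.round(env.get_wrist_torque(),2))
    if (env.get_force()-f0)[2]>2.2: break
m,im=snap('scene','scene20')
cv2.imwrite('pics/c20.png',cv2.resize(im[110:250,190:330][:,:,::-1],(600,600),interpolation=cv2.INTER_CUBIC))
```

```text
-0.04 [-0.7 -1.8  1.7] [-0.02  0.71 -0.04]
-0.05 [-0.4 -1.   0.1] [-0.07  0.71  0.01]
-0.054 [ 0.3 -1.   0.3] [-0.03  0.66 -0.01]
-0.056 [ 0.3 -1.1  2. ] [-0.01  0.41  0.01]
-0.058 [-0.1 -1.9  6.2] [ 0.   -0.24  0.06]
```

View pics/c20.png

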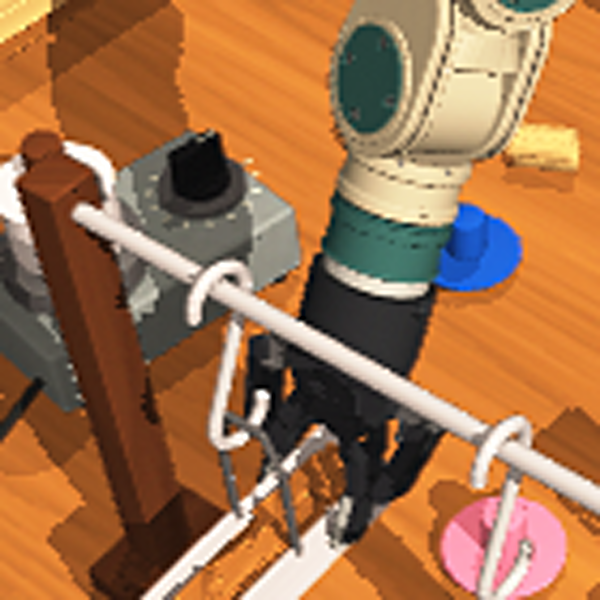

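Run:
```python
from tinop import *
h=np.array([.680,-.080,.277])
env.move_linear(tcp_for(hookpt(h,0,-.0565)),max_speed=.05)
env.command_gripper(.076); p=env.get_eef_pos()
u=R.from_euler('z',RY).apply
env.move_linear(p+u([-.06,0,.0]),max_speed=.06); env.move_linear(p+u([-.16,0,.12]))
env.wait(1)
env.move_linear(np.array([.42,-.05,.36]))
L=look(.06); print(L,env.get_clock())
m,im=snap('scene','scene21')
cv2.imwrite('pics/c21.png',cv2.resize(im[110:290,190:400][:,:,::-1],(700,600),interpolation=cv2.INTER_CUBIC))
```

```text
[(array([ 0.508 ,  0.1345, -0.0167]), np.float64(0.95))] 72.1583
```

View pics/c21.png

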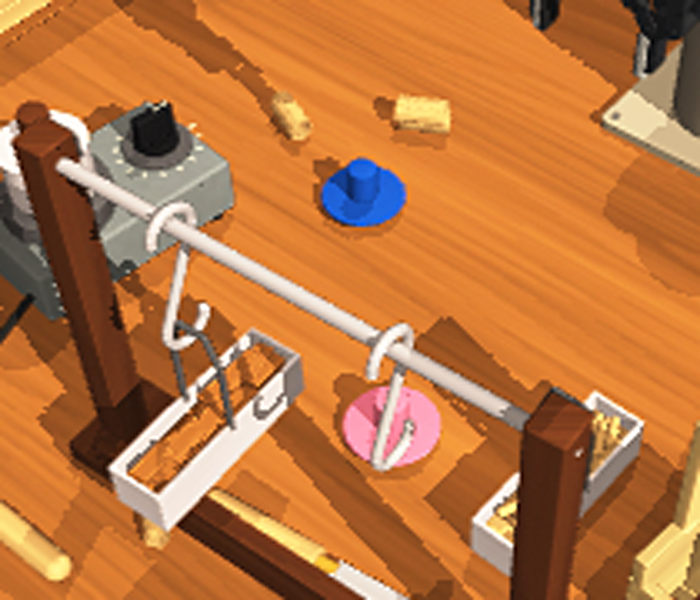

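Run:
```python
from tinop import *
grab(np.array([.508,.1345,-.018]))
p=env.get_eef_pos(); env.move_linear(np.array([p[0],p[1],.15]))
h=np.array([.669,.100,.277])
b=hookpt(h,-.09,-.020); T=tilt(RY,PIT)
env.move_to(tcp_for(b),T); print(env.get_eef_pos()-tcp_for(b),env.get_width(),np.round(env.get_force(),1))
o=b-[0,0,.14]
for c in('scene','top'):
    m,im=snap(c,c+'22'); out=im[:,:,::-1].copy()
    P=np.vstack([BX,BL]); q=proj(R.from_euler('z',RY).apply(P)+o,m)
    for a,bb in [(0,1),(2,3),(4,5),(6,7),(0,2),(1,3),(4,6),(5,7),(0,4),(1,5),(2,6),(3,7)]+[(8+i,9+i) for i in range(5)]:
        cv2.line(out,tuple(np.round(q[a]*8).astype(int)),tuple(np.round(q[bb]*8).astype(int)),(255,0,255) ,1,cv2.LINE_AA,3)
    x,y=q.mean(0).astype(int); x0=max(0,x-80);y0=max(0,y-75)
    cv2.imwrite(f'pics/c22{c}.png',np.hstack([cv2.resize(a[y0:y0+150,x0:x0+130],(400,460),interpolation=cv2.INTER_CUBIC) for a in (im[:,:,::-1],out)]))
print(env.get_clock())
```

```text
at [0.9 0.4 0.7]
w 0.049432811327525 [-2.8 -1.   5.3]
lift 0.04918215641378135 [ 0.4 -0.5 -1.8] [ 0.    0.74 -0.02]
[-0.00052357 -0.00110207 -0.00222577] 0.04958325884094263 [-0.3  0.5 -3.1]
77.0167
```

View pics/c22scene.png

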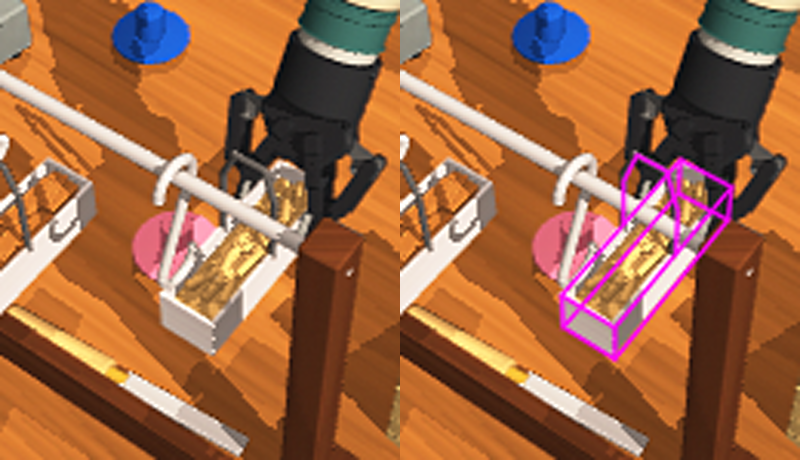

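View pics/c22top.png

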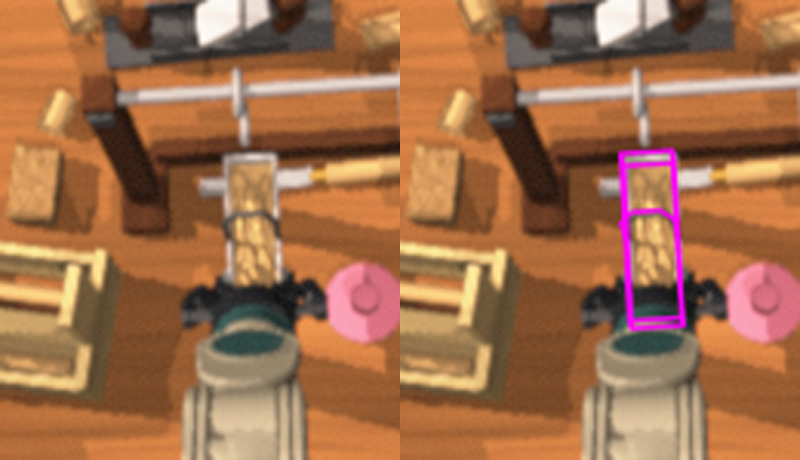

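Run:
```python
from tinop import *
h=np.array([.669,.100,.277])
for x,z in [(-.06,-.023),(-.03,-.023),(-.012,-.023),(-.002,-.026)]:
    env.move_linear(tcp_for(hookpt(h,x,z)),max_speed=.06); e=env.get_eef_pos()-tcp_for(hookpt(h,x,z)); print(x,z,np.round(e*1000,1),np.round(env.get_force(),1))
    if abs(env.get_force()[0])>5: break
m,im=snap('scene','scene23')
cv2.imwrite('pics/c23.png',cv2.resize(im[130:270,250:390][:,:,::-1],(600,600),interpolation=cv2.INTER_CUBIC))
```

```text
-0.06 -0.023 [-0.1  0.  -0.3] [-0.7  0.4 -2.9]
-0.03 -0.023 [-0.1 -0.  -0.3] [ 0.5 -0.3 -1.2]
-0.012 -0.023 [ 0.5 -0.   0.1] [ 0.3 -0.5 -2.3]
-0.002 -0.026 [ 0.3  0.  -0.1] [ 0.4  0.1 -1.8]
```

View pics/c23.png

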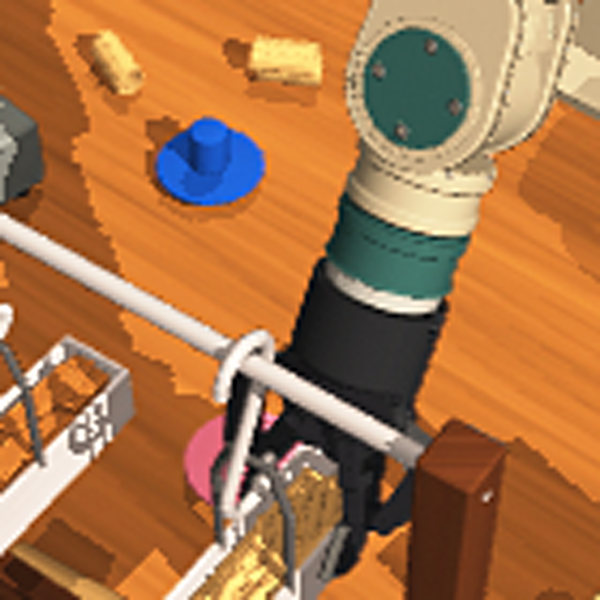

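Run:
```python
from tinop import *
h=np.array([.669,.100,.277])
f0=env.get_force()
for x,z in [(-.001,-.040),(0,-.050),(0,-.054),(0,-.056),(0,-.058)]:
    env.move_linear(tcp_for(hookpt(h,x,z)),max_speed=.05); print(z,np.round(env.get_force()-f0,1),np.round(env.get_wrist_torque(),2))
    if (env.get_force()-f0)[2]>2.2: break
m,im=snap('scene','scene24')
cv2.imwrite('pics/c24.png',cv2.resize(im[130:270,250:390][:,:,::-1],(600,600),interpolation=cv2.INTER_CUBIC))
```

```text
-0.04 [-0.   0.1  1.8] [-0.02  0.72  0.02]
-0.05 [ 1.  -0.   1.6] [-0.06  0.8  -0.04]
-0.054 [0.2 0.  1.2] [-0.07  0.76  0.01]
-0.056 [-0.3  0.   2.5] [-0.02  0.53 -0.03]
```

View pics/c24.png

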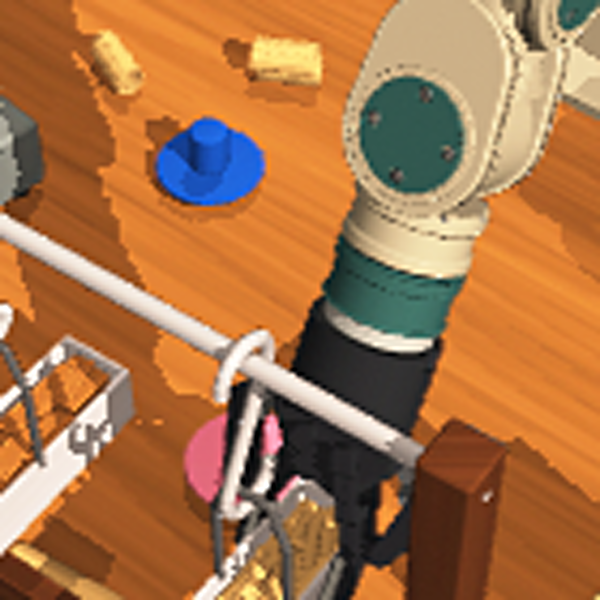

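Run:
```python
from tinop import *
h=np.array([.669,.100,.277])
env.move_linear(tcp_for(hookpt(h,0,-.057)),max_speed=.05)
env.command_gripper(.076); p=env.get_eef_pos()
u=R.from_euler('z',RY).apply
env.move_linear(p+u([-.06,0,.0]),max_speed=.06); env.move_linear(p+u([-.16,0,.12]))
env.move_linear(np.array([.42,.05,.36])); env.move_to(np.array([.42,.0,.45]),tilt(0,0))
env.wait(2)
M={}
for n in('scene','wrist','top'): M[n],_=snap(n,n+'25')
for t,z in (('lid',.137),('tin0',.081),('tin0_bail',.221),('chisel',0),('offcut',0),('sanding_block',0),('dial_grip',.107)):
  for n in M:
    print(t,n,[(np.round(q['at']).tolist(),round(q['confidence'],2),np.round(onz(q['at'],M[n],z)[:2],3).tolist()) for q in mark_of(t,n) if q['confidence']>.5])
im=cv2.imread('pics/scene25.png'); cv2.imwrite('pics/c25.png',cv2.resize(im[110:320,180:400],(630,600),interpolation=cv2.INTER_CUBIC))
print(env.get_clock())
```

```text
lid scene [([304.0, 239.0], 0.86, [0.616, 0.039]), ([203.0, 154.0], 0.76, [0.569, -0.397]), ([302.0, 169.0], 0.7, [0.432, -0.123])]
lid wrist [([59.0, 258.0], 0.92, [0.577, -0.385]), ([186.0, 96.0], 0.91, [0.346, -0.169]), ([310.0, 208.0], 0.8, [0.497, -0.011])]
lid top [([399.0, 267.0], 0.92, [0.345, -0.195]), ([466.0, 189.0], 0.57, [0.577, -0.402])]
tin0 scene [([255.0, 243.0], 0.9, [0.678, -0.08]), ([309.0, 278.0], 0.88, [0.67, 0.1]), ([271.0, 194.0], 0.71, [0.526, -0.165])]
tin0 wrist [([378.0, 286.0], 0.68, [0.659, 0.103]), ([274.0, 297.0], 0.57, [0.681, -0.077]), ([260.0, 359.0], 0.52, [0.817, -0.109])]
tin0 top [([295.0, 146.0], 0.75, [0.727, 0.116]), ([300.0, 165.0], 0.67, [0.665, 0.1]), ([191.0, 200.0], 0.59, [0.551, 0.436]), ([357.0, 162.0], 0.57, [0.674, -0.08])]
tin0_bail scene [([307.0, 245.0], 0.78, [0.67, 0.097])]
tin0_bail wrist [([394.0, 350.0], 0.94, [0.668, 0.101])]
tin0_bail top [([299.0, 152.0], 0.72, [0.665, 0.096])]
chisel scene [([285.0, 286.0], 0.81, [0.691, 0.033])]
chisel wrist [([335.0, 270.0], 0.81, [0.675, 0.034])]
chisel top [([319.0, 169.0], 0.63, [0.674, 0.04])]
offcut scene []
offcut wrist [([249.0, 269.0], 0.84, [0.674, -0.136])]
offcut top [([372.0, 167.0], 0.7, [0.681, -0.135])]
sanding_block scene []
sanding_block wrist [([485.0, 268.0], 0.7, [0.67, 0.331])]
sanding_block top []
dial_grip scene [([384.0, 349.0], 0.58, [0.711, 0.342]), ([231.0, 146.0], 0.56, [0.473, -0.382])]
dial_grip wrist []
dial_grip top [([456.0, 230.0], 0.61, [0.459, -0.372])]
88.475
```

View pics/c25.png

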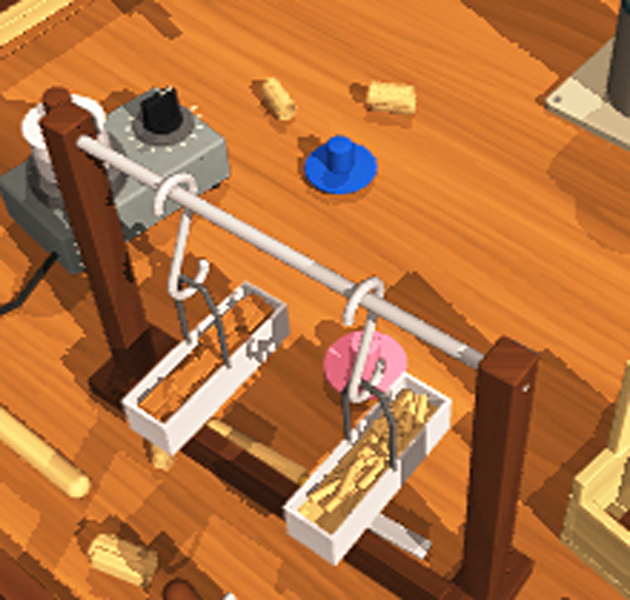

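View pics/wrist25.png

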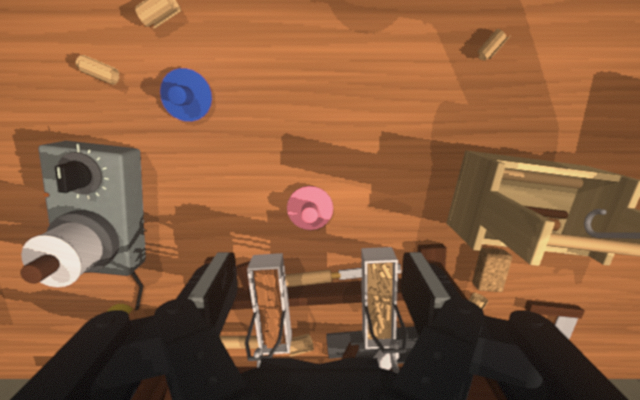

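View pics/top25.png

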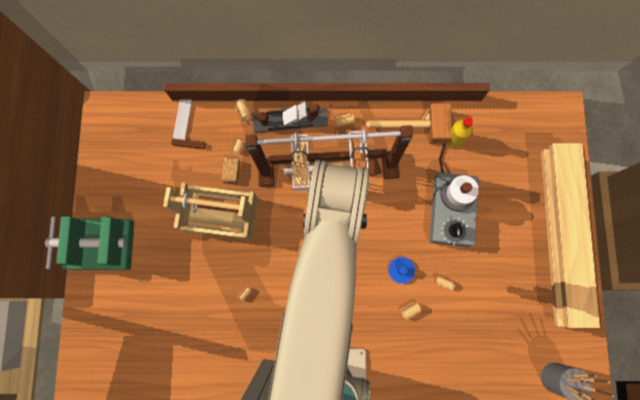

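Run:
```python
from h import *
env.move_to(np.array([.50,-.38,.36]),tilt(np.radians(-6),0))
m,im=snap('wrist','wrist26'); cv2.imwrite('pics/c26.png',cv2.resize(im[60:280,210:450][:,:,::-1],(650,596),interpolation=cv2.INTER_CUBIC))
for q in mark_of('lid','wrist'): print(np.round(q['at']),round(q['confidence'],2),np.round(onz(q['at'],m,.137),3))
```

```text
[563. 150.] 0.85 [ 0.508 -0.116  0.137]
[426.  22.] 0.79 [ 0.369 -0.262  0.137]
[319. 233.] 0.67 [ 0.577 -0.386  0.137]
```

View pics/c26.png

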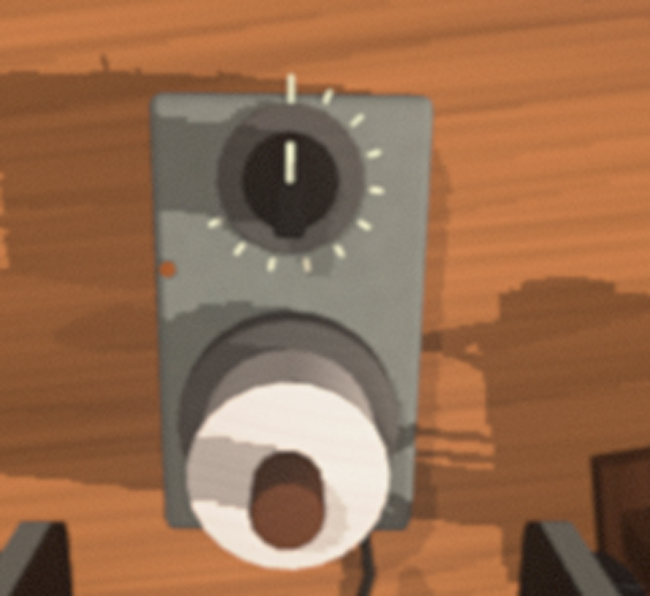

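The close view shows the dial's mark in line with the long "off" tick and the lid concentric and flush on the pot. Handing in.

Run:
```python
from h import *
m,im=snap('scene','scene27'); print(env.get_force(),env.get_qd(),env.get_clock())
env.hand_in()
```

```text
[0.51947213 0.11333872 0.58168275] [-0.00181706  0.00125695 -0.00081248 -0.00083277 -0.00118933 -0.00085921] 90.1
the job is handed in; nothing more can be done
```

The job is done and handed in at about 90 s of the 210 s allowed. The hand-in reports no verdict, so what follows rests on my own last checks.

- **Dial:** I turned it anticlockwise until it pressed against its stop. In the last close view the mark lined up with the long "off" tick.
- **Lid:** The aluminium lid with the wooden knob is on the pot. It touched down at the expected seat height and measures within about 4 mm of the pot's centre. The pink and blue look-alikes were not touched.
- **Tins:** I found only two tins. Each hangs upright by its bail in the lower curl of its own S-hook, about 180 mm apart. In the last close view of the rail, about 2 s after the second release, both looked still. The third S-hook stays on the tote.
- **Bystanders:** The wrist view puts the chisel, offcut and sanding block where they started, within a few millimetres.

**Disagreements in the last checks:**
- The scene camera placed the chisel about 2 cm off, but a hanging tin partly hid it then. The top and wrist views agree it has not moved.
- The scene camera's last check found no offcut, and neither the scene nor the top camera found the sanding block.
- The networks also gave a few false tin reports.

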